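Hover a heatsink over an LED test jig for a fit check

TASK

The red solder sucker is lying across the blue LED test jig: lay it in the grey tool tray, right inside, and let go. Then pick up the black heatsink, carry it over the top of the grey parts cabinet and finish holding it still, upright and squarely centred over the jig's white pad, down between the brass posts with a gap of about 8 mm, for a sight check of the fit. The pad is sticky, so never let the heatsink touch the jig, do not bump the cabinet with it, leave the spool, bottle and jar where they stand, and do not let go of the heatsink at the end.

Things in the scene. Friction and masses are not known exactly. Their poses are not given: they have to be found in the camera images.
- jig: fixed LED test jig: blue glass slab 120 (x) x 90 (y) x 14 mm with a white pad 60 (x) x 40 (y) mm on its middle, pad top 20 mm above the slab's underside. Four brass posts, diameter 6 mm, at x = +-43, y = +-20 mm, tops 38 mm above the underside. Origin: centre of the underside; z up. It is at the +y or -y side of the cabinet, turned up to 0.35 rad.
- jig_seat (a point): centre of the top face of the jig's white pad, axes as the jig's
- heatsink: loose black aluminium fin block 60 (x) x 40 (y) x 40 mm high, 0.1 to 0.2 kg, on the tiles on the side opposite to the jig, turned up to 0.5 rad. Fins run along its x; the flat outer fins are the faces at y = +-20 mm, to grip across the 40 mm width. Origin: centre of its flat underside; z up. Same when turned by half a turn.
- sucker: loose red solder sucker 170 mm long (its x), 60 g: round 20 mm tube from x = -52 to 48 with square 22 mm collars at x = +-24, thin nozzle to x = 85, rod and knob to x = -85 mm. Origin: under its middle (near the centre of mass), 11 mm below the tube's axis. It starts lying on the jig's pad along the jig's x (within 0.06 rad) between the posts; grip across the tube's middle, between the collars.
- sucker_nozzle (a point): nozzle end of the sucker, on its axis
- sucker_plunger (a point): knob end of the sucker, on its axis
- tray: fixed open grey plastic tool tray, outside 240 (its x) x 100 (its y) x 22 mm high, walls and floor about 4 mm thick. Origin: centre of its underside; its x axis (long side) points roughly along world y. It stands beyond the cabinet.
- cabinet: fixed grey steel parts cabinet 130 (x) x 200 (y) x 120 mm high, door facing away from the robot, standing between heatsink and jig. Origin: centre of its underside, on the tiled shelf; the shelf's top is 20 mm above the desk (world z = 0.02), and jig, tray, heatsink, bottle and jar also stand on it.
- spool: bystander: solder spool, 54 mm in diameter, 34 mm high, standing loose on top of the cabinet (its top is 174 mm above the desk). Origin: centre of its underside.
- flux_bottle: bystander: small amber bottle, 36 mm in diameter, 75 mm high, loose. Origin: centre of its underside.
- screw_jar: bystander: small green jar, 44 mm in diameter, 50 mm high, loose. Origin: centre of its underside.
Things that resemble listed ones, but are neither listed nor needed, are in the scene too. Of the things shaped like the sucker, the red one is meant.

How it is judged:
By the outcome, as a careful person would: the job done as asked, in the order asked, and still so for the second after the job is handed in, while the arm keeps its last pose, push and grip.
It also fails if it takes over 72 s, if anything falls off the work surface, if the arm or the gripper's body presses on something with over 40 N, if the wrist force passes 120 N, or if a joint passes its speed limit or range.

ROBOT

A 6-joint arm with a two-finger parallel gripper is mounted at the origin on the work surface. World frame = base frame: x ahead of the robot, y to its left, z up, the work surface at z = 0. Lengths are in m, angles in rad, forces in N, time in s.
With the tool pointing down it reaches from about 0.25 to 0.775 m from the base axis. Payload 4 kg.
Tool frame: the origin (TCP) lies on the centre line of the jaws, within the pads' length; the fingertips stand 19 mm ahead of it and the grasp point (between the pads) is the TCP; x points along the fingers, z is the direction in which the jaws open and shut, and the axes are right-handed (so a half turn about x gives the same grasp; the last joint's range is limited). The gripper opens to 94 mm and grips with 3 to 60 N. Pads are 16 mm wide; open, the fingers measure 119 mm over their backs; the gripper's body (75 mm by 177 mm) begins 78 mm behind the grasp point.
Start: joints at [-1.322, 0.087, 1.371, -0, 1.684, -0.103], TCP at [0.19, -0.516, 0.225] pointing down, gripper open.
Joint ranges: [-3.1, 3.1], [-0.76, 2.03], [0.27, 2.55], [-1.08, 4.22], [0.17, 2.65], [-2.57, 2.57]. Speed limits (rad/s): [2.79, 2.79, 3.14, 3.14, 3.14, 3.14].

INTERFACE

Orientations are given as [roll, pitch, yaw] about the fixed x, y, z axes, in that order (R = Rz(yaw) Ry(pitch) Rx(roll)).
In Python, from bench import robot, snapshot, camera_params gives the robot as it stands.
- The arm moves only by the tool step_arm, never from a script. Its argument "motion" is text: rows parted by semicolons, each of 7 numbers parted by spaces: the opening in per cent of the stroke, from 0 (shut) to 100 (fully open), then the shift along the tool's x, y, z in cm, then the turn, a rotation vector about the tool's x, y, z in rad. A call has 1 to 20 rows; each row shifts and turns the commanded pose from where the row before left it, along the tool's axes as they then stand; what a row does not reach is not made up. A row lasts 1/12 s, in which the tool goes at most 41.7 mm and 7.16 degrees, less where a joint would pass 70% of its speed; a pose out of reach is approached as far as the arm can. A call with a gripper value outside its range is refused whole. The fingers move at their own pace and stop on an object; the grip force is fixed at half the most. Time passes only in rows, so rows that do not move let the fingers close. It gives the time, the measured TCP pose, the force and the opening at its end, in the units of the state.
- robot.get_obs(): the state, without advancing time (a new reading comes with each control period).
- snapshot(name): name is "scene" or "top" or "wrist"; returns the picture (420x560x3 uint8, red, green, blue); there is no depth.
- camera_params(name): a dict with "fx", "fy", "cx", "cy" (pixels), "R" (3x3) and "t" (3): a world point X has camera coordinates R X + t. Camera axes: x right, y down, z forward; pixel columns grow to the right and rows downward; lengths in m; the calibration is good to about 2 mm. A picture is of the moment at which its call begins: read the wrist's pose just before it. camera_params takes no time and is no camera call; for the wrist camera it gives the pose at the moment of the call.
- robot.close_job(): hands the job in, once; it reports no verdict.
The state is a dict: "time": time; "joint_positions": joint angles; "qvel": joint speeds; "joint_torque": joint torques, N m; "tool_pos": TCP position; "ee_rot": TCP orientation; "wrist_force": force on the tool from outside, world axes, zero at the start; "wrist_torque": the same for the moment, N m; "width": finger opening in m.
Only numpy, scipy, OpenCV 4.12 (cv2) and the standard library are available. Lean on these libraries where they do the work, as an engineer would, in place of code of your own. Each camera call takes 0.05 s, during which the arm holds its last target.

## Working session

There is one attempt and no reset: what is moved stays moved. The work goes in short steps, Python scripts to look and compute and a tool call to move; the robot and the scene stay as the last step left them, time stands still between calls to the robot, and variables do not carry over. Pictures are saved under pics/ and viewed, and the job is handed in when it is done.

Besides the shell and the picture viewer there is one more tool, called after "Request:" as a command line: name --argument value ..., lists and objects as JSON in quotes. step_arm: Moves the arm, as the interface text tells. Its arguments: {"type":"object","properties":{"motion":{"type":"string"}},"required":["motion"]}

```bash
ls; mkdir -p pics
python3 - <<'E'
from bench import robot, snapshot, camera_params
import cv2
o=robot.get_obs()
for k in o: print(k,o[k])
for n in ("scene","top","wrist"):
    p=camera_params(n); print(n,p)
    cv2.imwrite(f"pics/{n}0.png",snapshot(n)[:,:,::-1])
E
```

```text
pics
time 0.0
joint_positions [-1.32209882e+00  8.79793190e-02  1.37224592e+00  1.21733948e-05
  1.68359613e+00 -1.03083409e-01]
qvel [ 0.00030121 -0.001456    0.00026347 -0.00221265  0.00088642  0.0012178 ]
joint_torque [-2.34961226e-04 -3.40185463e+01 -3.02427077e+01  7.16696517e-02
  3.30144411e-02 -1.67473645e-04]
tool_pos [ 0.18939679 -0.51582379  0.22329507]
ee_rot [3.03308058 1.56856758 1.81406653]
wrist_force [-0.55539252  0.33265643 -0.33961616]
wrist_torque [-0.00930648  0.03166056 -0.0296565 ]
width 0.09405501440212587
scene {'fx': 436.5379504412514, 'fy': 436.5379504412514, 'cx': 278.20269431282986, 'cy': 213.6778626369066, 'R': array([[ 0.64120003,  0.76736332,  0.00400731],
       [ 0.40556422, -0.33444239, -0.85068557],
       [-0.65144469,  0.54708484, -0.52565958]]), 't': array([-0.34981317, -0.08260891,  1.49449743])}
top {'fx': 493.7310958385099, 'fy': 493.7310958385099, 'cx': 284.8515158422558, 'cy': 206.8812543105584, 'R': array([[ 0.02148544, -0.99970324,  0.01148037],
       [-0.99415367, -0.02257871, -0.10558731],
       [ 0.10581519, -0.00914466, -0.99434376]]), 't': array([0.03245539, 0.4925574 , 1.48585082])}
wrist {'fx': 364.25729107625955, 'fy': 364.25729107625955, 'cx': 274.0514163225822, 'cy': 207.82125955578806, 'R': array([[ 0.34455839, -0.93876342, -0.00165909],
       [-0.91236965, -0.33528606,  0.23487206],
       [-0.22104557, -0.07941344, -0.97202488]]), 't': array([-0.54872442, -0.02399128,  0.38960178])}
```

View pics/scene0.png

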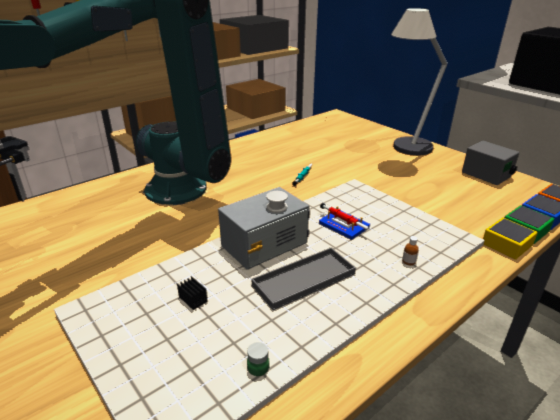

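View pics/top0.png

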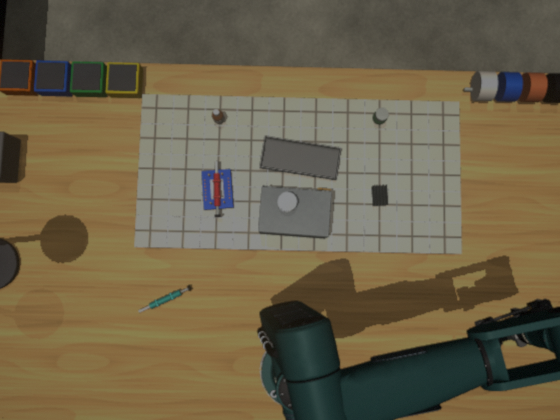

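View pics/wrist0.png

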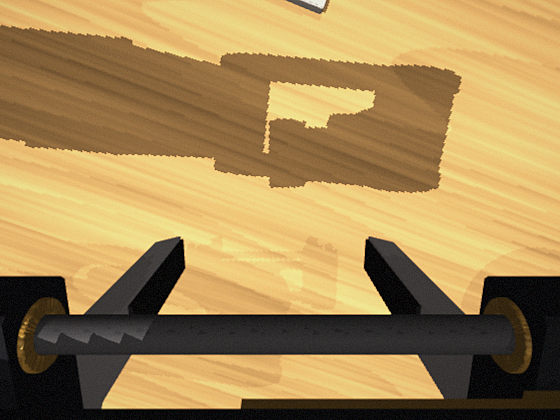

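Candidates for the sucker: the red one on the blue jig (top 217,190; scene 343,215) and a teal one on the desk (top 165,299; scene 303,174). By the description it is the red one. I'll check that with a crop and make rough measurements.

```bash
cat > h.py <<'E'
import numpy as np, cv2
from scipy.spatial.transform import Rotation as Ro
def ray(p,uv):
    R=np.array(p["R"]);t=np.array(p["t"])
    d=R.T@np.array([(uv[0]-p["cx"])/p["fx"],(uv[1]-p["cy"])/p["fy"],1.]); return -R.T@t,d/np.linalg.norm(d)
def onz(p,uv,z):
    c,d=ray(p,uv); return c+d*(z-c[2])/d[2]
def tri(obs):
    A=np.zeros((3,3));b=np.zeros(3);L=[ray(*o) for o in obs]
    for c,d in L:
        M=np.eye(3)-np.outer(d,d);A+=M;b+=M@c
    X=np.linalg.solve(A,b); return X,[np.linalg.norm(np.cross(X-c,d)) for c,d in L]
def proj(p,X):
    x=np.array(p["R"])@np.array(X)+np.array(p["t"]); return np.array([p["fx"]*x[0]/x[2]+p["cx"],p["fy"]*x[1]/x[2]+p["cy"]])
def toolR(e): return Ro.from_euler('xyz',e).as_matrix()
E
python3 - <<'E'
from bench import camera_params
from h import *
s=cv2.imread("pics/scene0.png");t=cv2.imread("pics/top0.png")
a=cv2.resize(s[180:300,200:440],None,fx=3,fy=3,interpolation=cv2.INTER_CUBIC)
b=cv2.resize(t[90:250,190:410],None,fx=3,fy=3,interpolation=cv2.INTER_CUBIC)
cv2.imwrite("pics/sc.png",a);cv2.imwrite("pics/tc.png",b)
p=camera_params("top")
for n,uv,z in [("jig",(217.5,190),.034),("cab",(297,210),.14),("spool",(287.5,202),.174),("tray",(301,158),.042),("hs",(380,195),.06),("bottle",(219,116),.095),("jar",(382,115),.07)]:
    print(n,onz(p,uv,z).round(3))
o,w=np.eye(3),0
from bench import robot
ob=robot.get_obs(); R=toolR(ob["ee_rot"]); print(R.round(3))
E
```

```text
jig [0.538 0.25  0.034]
cab [0.471 0.01  0.14 ]
spool [0.49  0.038 0.174]
tray [ 0.642 -0.003  0.042]
hs [ 0.531 -0.242  0.06 ]
bottle [0.752 0.246 0.095]
jar [ 0.774 -0.245  0.07 ]
[[-0.     0.939  0.345]
 [ 0.002  0.345 -0.939]
 [-1.     0.    -0.002]]
```

View pics/sc.png

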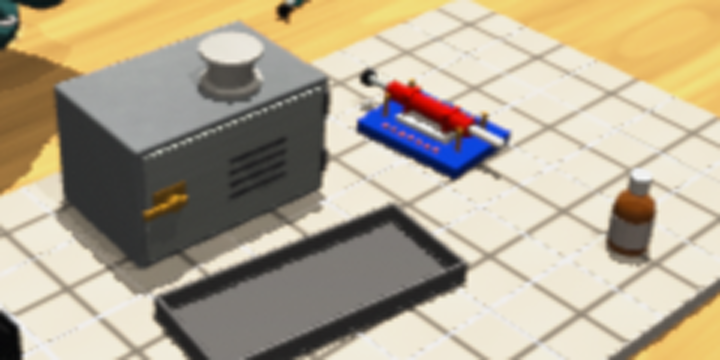

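View pics/tc.png

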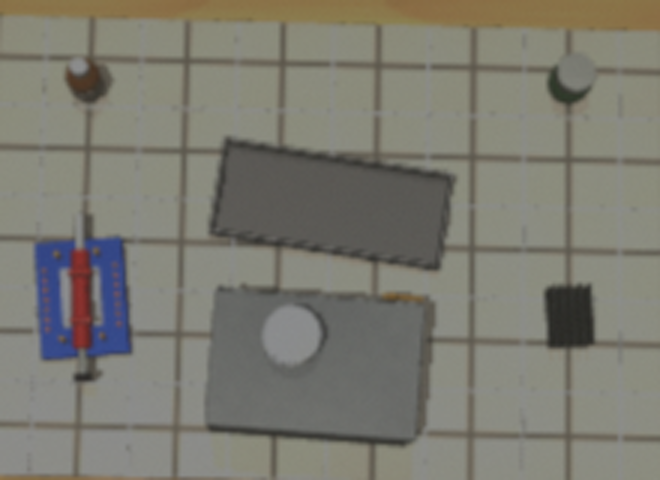

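The crops confirm it. The red sucker lies on the blue jig at +y, about (0.54, 0.25), with the heatsink at (0.53, -0.24). I'm raising the tool, turning it square and going over to the jig to look.

Request:
step_arm --motion "100 -3.5 0 0 0.117 0 0;100 -3.5 0 0 0.117 0 0;100 -2 0 0 0.117 0 0;100 0 0 0 0 0 0"

```text
time: 0.48
tool_pos: [0.1899, -0.5178, 0.3204]
ee_rot: [0.255, 1.561, -1.318]
wrist_force: [0.3, -0.5, 0.8]
width: 0.0939
```

Request:
step_arm --motion "100 0 1.6 -3.8 0 0 0;100 0 1.6 -3.8 0 0 0;100 0 1.6 -3.8 0 0 0;100 0 1.6 -3.8 0 0 0;100 0 1.6 -3.8 0 0 0;100 0 1.6 -3.8 0 0 0;100 0 1.6 -3.8 0 0 0;100 0 1.6 -3.8 0 0 0;100 0 1.6 -3.8 0 0 0;100 0 1.6 -3.8 0 0 0;100 0 1.6 -3.8 0 0 0;100 0 1.6 -3.8 0 0 0;100 0 1.6 -3.8 0 0 0;100 0 1.6 -3.8 0 0 0;100 0 1.6 -3.8 0 0 0;100 0 1.6 -3.8 0 0 0;100 0 1.6 -3.8 0 0 0;100 0 1.6 -3.8 0 0 0;100 0 0 -2 0 0 0;100 0 0 0 0 0 0"

```text
time: 2.15
tool_pos: [0.4765, 0.1916, 0.3116]
ee_rot: [-1.627, 1.566, 3.093]
wrist_force: [0.2, -0.1, 0.1]
width: 0.0938
```

```bash
cat > look.py <<'E'
import sys,json
from bench import robot, snapshot, camera_params
from h import *
n=sys.argv[1]; cam=sys.argv[2] if len(sys.argv)>2 else "wrist"
p=camera_params(cam); o=robot.get_obs()
cv2.imwrite(f"pics/{n}.png",snapshot(cam)[:,:,::-1])
json.dump({k:(v.tolist() if hasattr(v,'tolist') else v) for k,v in p.items()},open(f"pics/{n}.json","w"))
R=toolR(o["ee_rot"])
print("t",round(o["time"],2),"pos",o["tool_pos"].round(4),"yaw z deg",np.degrees(np.arctan2(R[1,2],R[0,2])).round(2),"xaxis",R[:,0].round(4),"F",o["wrist_force"].round(2),"w",round(o["width"],4),"q",o["joint_positions"].round(2))
E
python3 look.py w1
```

```text
t 2.15 pos [0.4765 0.1916 0.3116] yaw z deg -89.54 xaxis [-4.9e-03  2.0e-04 -1.0e+00] F [ 0.16 -0.09  0.09] w 0.0938 q [0.27 0.01 1.28 0.   1.86 1.83]
```

View pics/w1.png

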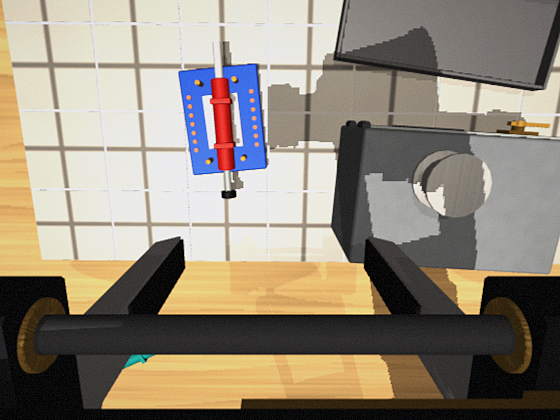

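The picture shows the jig at (223,118), with the red sucker on it, knob at (229,194) towards the robot and nozzle at about (219,45). The tray is upper right and the spool is at (455,185). I'm taking a second, closer view.

Request:
step_arm --motion "100 1 1 -3 0 0 0;100 1 1 -2.5 0 0 0;100 1 0.5 0 0 0 0;100 1 0 0 0 0 0;100 0 0 0 0 0 0;100 0 0 0 0 0 0"

```text
time: 2.7
tool_pos: [0.5014, 0.2412, 0.2737]
ee_rot: [-0.939, 1.569, -2.51]
wrist_force: [-0.7, -0.6, 0.1]
width: 0.0941
```

```bash
python3 look.py w2
```

```text
t 2.7 pos [0.5014 0.2412 0.2737] yaw z deg -90.05 xaxis [-0.0018 -0.0013 -1.    ] F [-0.71 -0.64  0.09] w 0.0941 q [ 0.35  0.1   1.26 -0.    1.78  1.92]
```

View pics/w2.png

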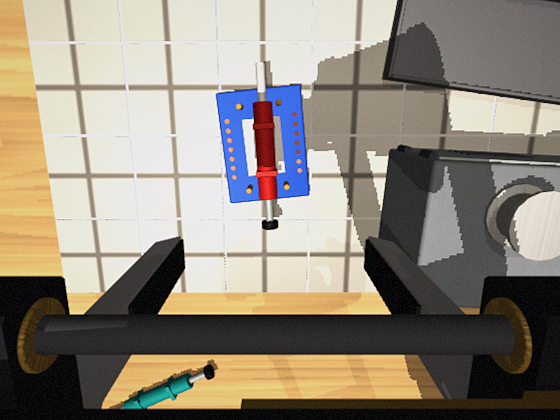

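The jig is centred near (263,144), with the sucker along it from knob (269,225) to nozzle (261,63). Brass posts are visible. Now I'll extract features and triangulate.

```bash
cat > feat.py <<'E'
import json
from h import *
def load(n): return cv2.imread(f"pics/{n}.png"),json.load(open(f"pics/{n}.json"))
def biggest(m):
    k,l,s,c=cv2.connectedComponentsWithStats(m.astype(np.uint8)); i=1+np.argmax(s[1:,4]); return l==i
def blue_corners(im):
    h=cv2.cvtColor(im,cv2.COLOR_BGR2HSV)
    m=biggest((h[...,0]>105)&(h[...,0]<130)&(h[...,1]>120)&(h[...,2]>60)).astype(np.uint8)
    c=max(cv2.findContours(m,cv2.RETR_EXTERNAL,cv2.CHAIN_APPROX_NONE)[0],key=cv2.contourArea)
    hull=cv2.convexHull(c); q=cv2.approxPolyDP(hull,0.04*cv2.arcLength(hull,True),True)[:,0]
    # refine by line fits to hull contour points near each edge
    P=c[:,0].astype(float); L=[]
    n=len(q)
    for i in range(n):
        a,b=q[i].astype(float),q[(i+1)%n].astype(float); d=(b-a)/np.linalg.norm(b-a); nn=np.array([-d[1],d[0]])
        s=(P-a)@d/np.linalg.norm(b-a); k=(np.abs((P-a)@nn)<3)&(s>.08)&(s<.92)
        vx,vy,x0,y0=cv2.fitLine(P[k].astype(np.float32),cv2.DIST_HUBER,0,.01,.01).ravel(); L.append((vx,vy,x0,y0))
    out=[]
    for i in range(n):
        a,b=L[i-1],L[i]
        A=np.array([[a[0],-b[0]],[a[1],-b[1]]]); st=np.linalg.solve(A,[b[2]-a[2],b[3]-a[3]]); out.append([a[2]+st[0]*a[0],a[3]+st[0]*a[1]])
    return np.array(out)
def red_axis(im,box=None):
    h=cv2.cvtColor(im,cv2.COLOR_BGR2HSV)
    m=((h[...,0]<6)|(h[...,0]>174))&(h[...,1]>170)&(h[...,2]>50)
    m=biggest(cv2.morphologyEx(m.astype(np.uint8),cv2.MORPH_OPEN,np.ones((3,3))))
    c=max(cv2.findContours(m.astype(np.uint8),cv2.RETR_EXTERNAL,cv2.CHAIN_APPROX_NONE)[0],key=cv2.contourArea)
    (cx,cy),(w,hh),a=cv2.minAreaRect(c); b=cv2.boxPoints(((cx,cy),(w,hh),a))
    e=[(b[i]+b[(i+1)%4])/2 for i in range(4)]; l=[np.linalg.norm(b[i]-b[(i+1)%4]) for i in range(4)]
    i=int(np.argmin(l[:2])); A,B=e[i],e[i+2]
    return np.array(sorted([A,B],key=lambda v:v[1])),(cx,cy),(w,hh)   # first: upper in image
E
python3 - <<'E'
from feat import *
a,pa=load("w1");b,pb=load("w2")
qa,qb=blue_corners(a),blue_corners(b)
print(qa.round(1),qb.round(1))
ra,rb=red_axis(a),red_axis(b); print(ra,rb)
for i in range(2):
    X,e=tri([(pa,ra[0][i]),(pb,rb[0][i])]); print("red end",X.round(4),np.round(e,4))
for im,p,q,n in((a,pa,qa,1),(b,pb,qb,2)):
    if len(q)==4:
        W=np.array([onz(p,u,.034) for u in q]); print(W.round(4), W.mean(0).round(4),[np.linalg.norm(W[i]-W[i-1]).round(4) for i in range(4)])
big=cv2.resize(b[70:240,190:340],None,fx=3.5,fy=3.5,interpolation=cv2.INTER_CUBIC); cv2.imwrite("pics/w2c.png",big)
E
```

```text
[[255.5  63.6]
 [266.1 167.3]
 [358.3 159.3]
 [210.3  67.8]] [[299.4  84.6]
 [308.4 194.4]
 [278.5 197.3]
 [265.5  87.6]]
(array([[218.87648,  77.72955],
       [225.2672 , 169.3302 ]], dtype=float32), (222.07183837890625, 123.52987670898438), (91.82331085205078, 19.232318878173828)) (array([[261.48578, 101.77749],
       [267.69678, 199.08318]], dtype=float32), (264.5912780761719, 150.43032836914062), (97.50370025634766, 20.277881622314453))
red end [0.5871 0.2538 0.0493] [0.0005 0.0005]
red end [0.4878 0.248  0.0579] [0.0002 0.0002]
[[0.6045 0.2141 0.034 ]
 [0.4875 0.2018 0.034 ]
 [0.498  0.0914 0.034 ]
 [0.5997 0.2652 0.034 ]] [0.5474 0.1931 0.034 ] [np.float64(0.0513), np.float64(0.1176), np.float64(0.1109), np.float64(0.2013)]
[[0.6046 0.2148 0.034 ]
 [0.4877 0.2029 0.034 ]
 [0.4844 0.2364 0.034 ]
 [0.6016 0.2502 0.034 ]] [0.5446 0.2261 0.034 ] [np.float64(0.0355), np.float64(0.1174), np.float64(0.0337), np.float64(0.118)]
```

View pics/w2c.png

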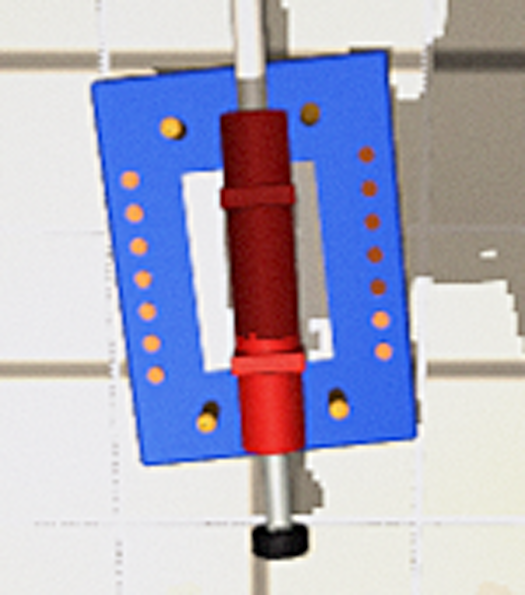

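```bash
cat >> feat.py <<'E'
def quad(m):
    """outer quad of mask via convex hull, 4 edges by line fits"""
    cs=cv2.findContours(m.astype(np.uint8),cv2.RETR_EXTERNAL,cv2.CHAIN_APPROX_NONE)[0]
    P=np.vstack([c[:,0] for c in cs]).astype(np.float32)
    hull=cv2.convexHull(P); 
    for eps in np.arange(.02,.15,.005):
        q=cv2.approxPolyDP(hull,eps*cv2.arcLength(hull,True),True)[:,0]
        if len(q)<=4: break
    n=len(q);L=[]
    for i in range(n):
        a,b=q[i].astype(float),q[(i+1)%n].astype(float); d=(b-a)/np.linalg.norm(b-a); nn=np.array([-d[1],d[0]])
        s=(P-a)@d/np.linalg.norm(b-a); k=(np.abs((P-a)@nn)<4)&(s>.08)&(s<.92)
        L.append(cv2.fitLine(P[k].astype(np.float32),cv2.DIST_HUBER,0,.01,.01).ravel())
    out=[]
    for i in range(n):
        a,b=L[i-1],L[i]
        st=np.linalg.solve(np.array([[a[0],-b[0]],[a[1],-b[1]]]),[b[2]-a[2],b[3]-a[3]]); out.append([a[2]+st[0]*a[0],a[3]+st[0]*a[1]])
    out=np.array(out); c=out.mean(0)
    return out[np.argsort(np.arctan2(out[:,1]-c[1],out[:,0]-c[0]))]
def bluemask(im,minA=150):
    h=cv2.cvtColor(im,cv2.COLOR_BGR2HSV)
    m=((h[...,0]>105)&(h[...,0]<130)&(h[...,1]>120)&(h[...,2]>60)).astype(np.uint8)
    k,l,s,c=cv2.connectedComponentsWithStats(m); o=np.zeros_like(m)
    for i in range(1,k):
        if s[i,4]>minA and s[i,3]>8: o[l==i]=1
    return o
E
python3 - <<'E'
from feat import *
a,pa=load("w1");b,pb=load("w2")
Q=[]
for im,p in((a,pa),(b,pb)):
    q=quad(bluemask(im)); Q.append(q); print(q.round(1).tolist())
    W=np.array([onz(p,u,.034) for u in q]); print(W.round(4).tolist(), W.mean(0).round(4),[np.linalg.norm(W[i]-W[i-1]).round(4) for i in range(4)],[np.degrees(np.arctan2(*(W[i]-W[j])[[1,0]])).round(2) for i,j in((0,3),(1,2),(0,1),(3,2))])
T=[tri([(pa,Q[0][i]),(pb,Q[1][i])]) for i in range(4)]
print([t[0].round(4).tolist() for t in T],[t[1] for t in T])
E
```

```text
[[178.39999389648438, 71.30000305175781], [255.5, 63.599998474121094], [266.1000061035156, 167.0], [193.60000610351562, 173.60000610351562]]
[[0.5957, 0.3014, 0.034], [0.6045, 0.2141, 0.034], [0.4878, 0.2019, 0.034], [0.4792, 0.2894, 0.034]] [0.5418 0.2517 0.034 ] [np.float64(0.1171), np.float64(0.0877), np.float64(0.1173), np.float64(0.088)] [np.float64(5.85), np.float64(5.97), np.float64(95.75), np.float64(95.63)]
[[215.8000030517578, 93.5], [299.3999938964844, 84.19999694824219], [308.3999938964844, 194.10000610351562], [230.60000610351562, 202.0]]
[[0.5958, 0.3023, 0.034], [0.605, 0.2148, 0.034], [0.488, 0.2029, 0.034], [0.4791, 0.2902, 0.034]] [0.542  0.2526 0.034 ] [np.float64(0.1173), np.float64(0.088), np.float64(0.1176), np.float64(0.0877)] [np.float64(5.93), np.float64(5.81), np.float64(96.03), np.float64(95.86)]
[[0.5964, 0.3034, 0.0263], [0.6055, 0.2144, 0.0269], [0.4867, 0.2021, 0.0268], [0.4783, 0.2905, 0.0298]] [[np.float64(0.0001716533710102507), np.float64(0.00017165337101034925)], [np.float64(0.00010473784138952267), np.float64(0.00010473784138943254)], [np.float64(0.00017369411896823504), np.float64(0.00017369411896820208)], [np.float64(0.0002556789000111885), np.float64(0.00025567890001124247)]]
```

Run:
```python
from feat import *
from bench import robot
o=robot.get_obs();R=toolR(o["ee_rot"]);pos=o["tool_pos"];print(pos)
for n in("w1","w2"):
    im,p=load(n); r=red_axis(im)[0]
    A,B=[onz(p,u,.051) for u in r]; d=(A-B)[:2]; print(A.round(4),B.round(4),"len",np.linalg.norm(d).round(4),"yaw",np.degrees(np.arctan2(d[1],d[0])).round(2))
    d/=np.linalg.norm(d); c=(A+B)[:2]/2+d*.002; print("centre",c.round(4))
    t=np.array([*c,.064]); print("shift tool cm",(R.T@(t-pos)*100).round(2))
```

```text
[0.50172273 0.24141285 0.27478324]
[0.5874 0.2533 0.051 ] [0.487  0.2488 0.051 ] len 0.1005 yaw 2.6
centre [0.5392 0.2511]
shift tool cm [21.08  3.75 -0.99]
[0.5866 0.2539 0.051 ] [0.4861 0.2482 0.051 ] len 0.1007 yaw 3.28
centre [0.5384 0.2512]
shift tool cm [21.08  3.66 -0.99]
```

Request:
step_arm --motion "100 1 1.2 -0.5 -0.05 0 0;100 3 1.2 -0.5 0 0 0;100 3 1.3 0 0 0 0;100 3 0 0 0 0 0;100 2 0 0 0 0 0;100 0 0 0 0 0 0;100 0 0 0 0 0 0"

```text
time: 3.33
tool_pos: [0.5384, 0.2533, 0.1546]
ee_rot: [-1.041, 1.57, -2.562]
wrist_force: [0.3, -0.0, 1.0]
width: 0.0938
```

```bash
python3 look.py w3
```

```text
t 3.33 pos [0.5384 0.2533 0.1546] yaw z deg -87.14 xaxis [-9.e-04 -6.e-04 -1.e+00] F [ 0.28 -0.03  0.99] w 0.0938 q [ 0.34  0.21  1.37 -0.    1.56  1.87]
```

View pics/w3.png

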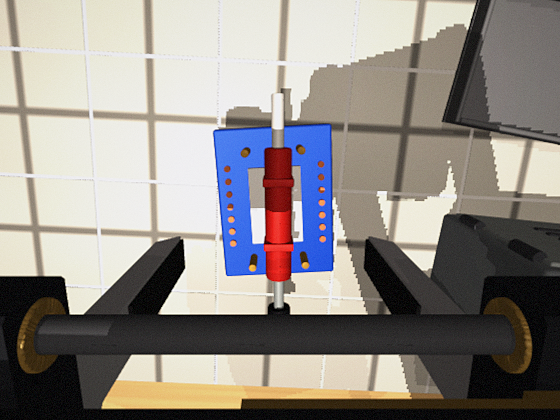

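The sucker is centred between the fingers, its tube running from (278,148) to (278,280). I'll re-measure with this third view.

Run:
```python
from feat import *
from bench import robot
o=robot.get_obs();R=toolR(o["ee_rot"]);pos=o["tool_pos"]
L=[load(n) for n in("w1","w2","w3")]
Q=[quad(bluemask(i)) for i,p in L]; RA=[red_axis(i)[0] for i,p in L]
print(Q[2].round(1).tolist(),RA[2])
p=L[2][1]
W=np.array([onz(p,u,.034) for u in Q[2]]); print(W.mean(0).round(4),[np.linalg.norm(W[i]-W[i-1]).round(4) for i in range(4)],[np.degrees(np.arctan2(*(W[i]-W[j])[[1,0]])).round(2) for i,j in((0,3),(1,2),(0,1),(3,2))])
for i in range(4): X,e=tri([(L[k][1],Q[k][i]) for k in range(3)]); print("corner",X.round(4),np.round(e,4))
for i in range(2): X,e=tri([(L[k][1],RA[k][i]) for k in range(3)]); print("red",X.round(4),np.round(e,4))
A,B=[onz(p,u,.051) for u in RA[2]]; d=(A-B)[:2]; print(A,B,"len",np.linalg.norm(d),"yaw",np.degrees(np.arctan2(d[1],d[0])))
c=(A+B)[:2]/2+.002*d/np.linalg.norm(d); print(c, R.T@(np.array([*c,.064])-pos)*100)
```

```text
[[213.1999969482422, 129.89999389648438], [330.3999938964844, 123.4000015258789], [332.29998779296875, 269.79998779296875], [226.1999969482422, 274.8999938964844]] [[277.5 148. ]
 [277.5 280. ]]
[0.5424 0.2527 0.034 ] [np.float64(0.1178), np.float64(0.0883), np.float64(0.118), np.float64(0.0879)] [np.float64(5.88), np.float64(5.7), np.float64(95.96), np.float64(95.8)]
corner [0.5963 0.3034 0.0271] [0.0003 0.0001 0.0003]
corner [0.6054 0.2143 0.0292] [0.0003 0.0002 0.0003]
corner [0.4874 0.2024 0.0314] [0.0004 0.0003 0.0003]
corner [0.4787 0.2903 0.0324] [0.0005 0.0001 0.0004]
red [0.5869 0.2536 0.0517] [0.0006 0.0004 0.0002]
red [0.4876 0.2482 0.0571] [0.0004 0.0002 0.0004]
[0.58664544 0.25366514 0.051     ] [0.48463996 0.24834768 0.051     ] len 0.10214398138985624 yaw 2.98407804007297
[0.53763998 0.25111053] [ 9.248919   -0.20954174  0.26697221]
```

Request:
step_arm --motion "100 2 -0.1 0.2 0 0 0;100 2.5 0 0 0 0 0;100 2.5 0 0 0 0 0;100 1.2 0 0 0 0 0;100 0.7 0 0 0 0 0;100 0 0 0 0 0 0;100 0 0 0 0 0 0"

```text
time: 3.97
tool_pos: [0.5388, 0.2525, 0.0673]
ee_rot: [1.827, 1.568, 0.307]
wrist_force: [-0.0, -0.9, 0.4]
width: 0.0942
```

```bash
python3 look.py w4;python3 look.py s4 scene
```

```text
t 3.97 pos [0.5388 0.2525 0.0673] yaw z deg -87.09 xaxis [ 2.8e-03  9.0e-04 -1.0e+00] F [-0.02 -0.89  0.41] w 0.0942 q [ 0.34  0.26  1.48 -0.    1.39  1.86]
t 4.02 pos [0.5391 0.2526 0.0677] yaw z deg -87.09 xaxis [ 0.0036  0.0012 -1.    ] F [ 0.08 -0.7   0.22] w 0.094 q [ 0.34  0.26  1.48 -0.    1.39  1.86]
```

View pics/w4.png

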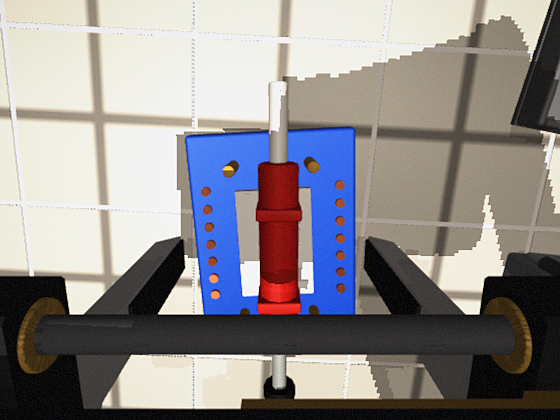

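Request:
step_arm --motion "100 0.35 -0.1 0.1 0 0 0;100 0 0 0 0 0 0;0 0 0 0 0 0 0;0 0 0 0 0 0 0;0 0 0 0 0 0 0;0 0 0 0 0 0 0;0 0 0 0 0 0 0;0 0 0 0 0 0 0;0 0 0 0 0 0 0;0 0 0 0 0 0 0"

```text
time: 4.9
tool_pos: [0.5368, 0.2511, 0.0619]
ee_rot: [-0.116, 1.571, -1.636]
wrist_force: [0.5, -0.6, -0.3]
width: 0.0443
```

```bash
python3 look.py w5
```

```text
t 4.9 pos [0.5368 0.2511 0.0619] yaw z deg -87.09 xaxis [-0.e+00 -1.e-04 -1.e+00] F [ 0.51 -0.55 -0.29] w 0.0443 q [ 0.34  0.27  1.49 -0.    1.38  1.86]
```

View pics/w5.png

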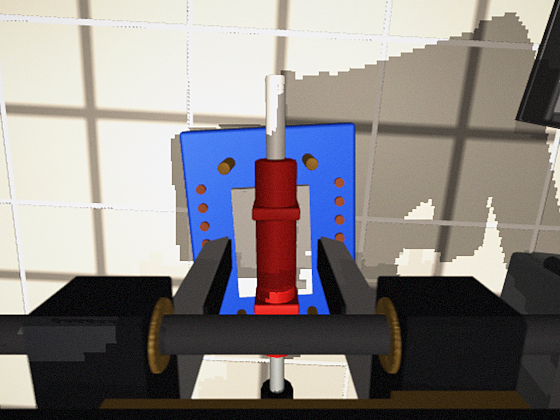

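Request:
step_arm --motion "0 0 0 0 0 0 0;0 0 0 0 0 0 0;0 0 0 0 0 0 0;0 0 0 0 0 0 0;0 0 0 0 0 0 0;0 0 0 0 0 0 0"

```text
time: 5.45
tool_pos: [0.5368, 0.251, 0.0619]
ee_rot: [-0.196, 1.571, -1.716]
wrist_force: [-0.4, 0.2, -0.4]
width: 0.0189
```

```bash
python3 look.py w6
```

```text
t 5.45 pos [0.5368 0.251  0.0619] yaw z deg -87.09 xaxis [-0.e+00 -2.e-04 -1.e+00] F [-0.38  0.17 -0.42] w 0.0189 q [ 0.34  0.27  1.49 -0.    1.38  1.86]
```

View pics/w6.png

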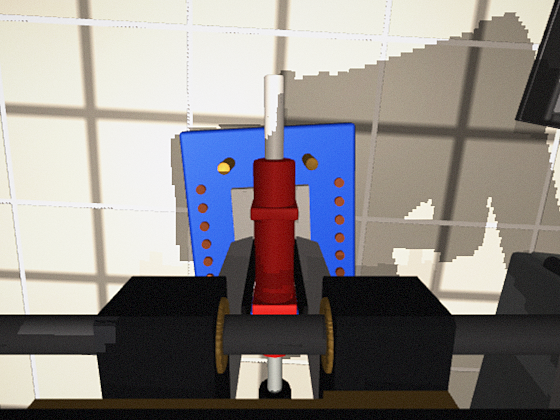

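The tube is gripped (18.9 mm). Lifting now.

Request:
step_arm --motion "0 -1 0 0 0 0 0;0 -1.5 0 0 0 0 0;0 -2 0 0 0 0 0;0 -3 0 0 0 0 0;0 -3.5 0 0 0 0 0;0 -3.5 0 0 0 0 0;0 -3.5 0 0 0 0 0;0 -2 0 0 0 0 0;0 0 0 0 0 0 0;0 0 0 0 0 0 0"

```text
time: 6.33
tool_pos: [0.5372, 0.2513, 0.2636]
ee_rot: [1.86, 1.567, 0.34]
wrist_force: [-0.2, 0.2, -1.6]
width: 0.0196
```

```bash
python3 look.py w7
```

```text
t 6.33 pos [0.5372 0.2513 0.2636] yaw z deg -87.08 xaxis [ 0.0033  0.0012 -1.    ] F [-0.19  0.18 -1.58] w 0.0196 q [ 0.34  0.18  1.19 -0.    1.77  1.86]
```

View pics/w7.png

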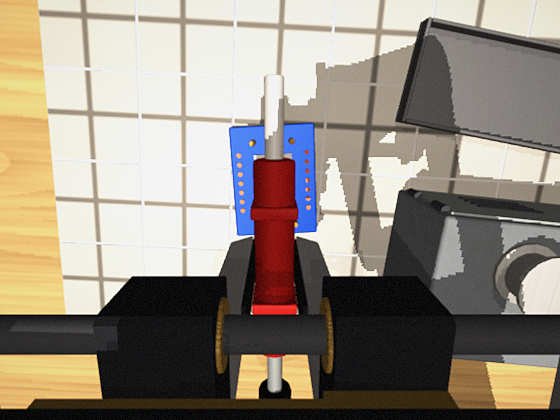

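Request:
step_arm --motion "0 0 0.7 3.7 0 0 0;0 0 0.7 3.7 0 0 0;0 0 0.7 3.7 0 0 0;0 0 0.7 3.7 0 0 0;0 0 0.7 3.7 0 0 0;0 0 0.7 3.7 0 0 0;0 0 0.7 3.5 0 0 0;0 0 0 0 0 0 0;0 0 0 0 0 0 0"

```text
time: 7.13
tool_pos: [0.5978, -0.005, 0.258]
ee_rot: [-1.744, 1.564, 3.016]
wrist_force: [0.5, -0.3, -0.8]
width: 0.0189
```

```bash
python3 look.py w8
```

```text
t 7.13 pos [ 0.5978 -0.005   0.258 ] yaw z deg -87.3 xaxis [-6.7e-03  9.0e-04 -1.0e+00] F [ 0.52 -0.32 -0.8 ] w 0.0189 q [-0.1   0.2   1.18  0.    1.77  1.42]
```

View pics/w8.png

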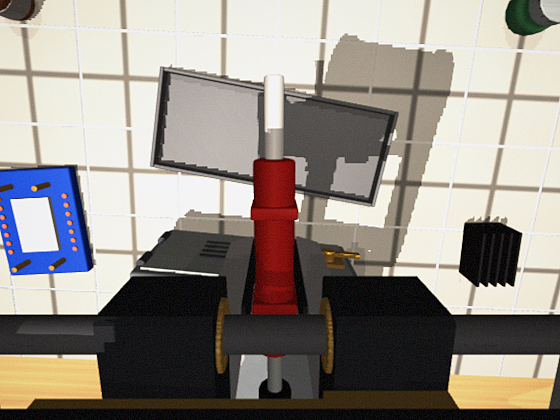

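The tray rim corners are at about (163,67), (397,112), (375,206) and (152,165). Also in view are the empty jig on the left, the heatsink at (490,250) and the cabinet's door handle at (340,257).

Run:
```python
from feat import *
im,p=load("w8")
q=[(163,67),(397,112),(375,206),(152,165)]
W=np.array([onz(p,u,.042) for u in q]); print(W.round(4),W.mean(0).round(4),[np.linalg.norm(W[i]-W[i-1]).round(4) for i in range(4)],[np.degrees(np.arctan2(*(W[i]-W[j])[[1,0]])).round(2) for i,j in((0,1),(3,2),(0,3),(1,2))])
t,pt=cv2.imread("pics/top0.png"),None
from bench import camera_params
pt=camera_params("top")
qt=[(190+227/3,90+138/3),(190+455/3,90+176/3),(190+438/3,90+270/3),(190+211/3,90+235/3)]
V=np.array([onz(pt,u,.042) for u in qt]); print(V.round(4),V.mean(0).round(4))
print("tri",[tri([(p,a),(pt,b)])[0].round(4).tolist() for a,b in zip(q,qt)])
print("handle z.1",onz(p,(350,252),.1),"cab top front corners", [onz(pt,u,.14).round(4) for u in((190+218/3,90+288/3),(190+432/3,90+300/3))])
```

```text
[[ 0.7089  0.1088  0.042 ]
 [ 0.6776 -0.1231  0.042 ]
 [ 0.5805 -0.1122  0.042 ]
 [ 0.613   0.1227  0.042 ]] [ 0.645 -0.001  0.042] [np.float64(0.0969), np.float64(0.2341), np.float64(0.0977), np.float64(0.2371)] [np.float64(82.31), np.float64(82.12), np.float64(-8.23), np.float64(-6.42)]
[[ 0.7078  0.1072  0.042 ]
 [ 0.6737 -0.1271  0.042 ]
 [ 0.576  -0.1107  0.042 ]
 [ 0.6066  0.1209  0.042 ]] [ 0.641  -0.0025  0.042 ]
tri [[0.7078, 0.1075, 0.0451], [0.6782, -0.1295, 0.0225], [0.578, -0.1131, 0.0339], [0.61, 0.1233, 0.0336]]
handle z.1 [ 0.54906768 -0.07695181  0.1       ] cab top front corners [array([0.5378, 0.1087, 0.14  ]), array([ 0.531 , -0.0943,  0.14  ])]
```

Request:
step_arm --motion "0 0 1.6 0 -0.1153 0 0;0 0 1.6 0 -0.1153 0 0;0 0 1.6 0 -0.1153 0 0;0 0 0 0 -0.1153 0 0;0 0 0 0 -0.1153 0 0;0 0 0 0 -0.1153 0 0;0 0 0 0 -0.1153 0 0;0 0 0 0 -0.1153 0 0;0 0 0 0 -0.1153 0 0;0 0 0 0 -0.1153 0 0;0 0 0 0 -0.1153 0 0;0 0 0 0 -0.1153 0 0;0 3 0 0 0 0 0;0 3 0 0 0 0 0;0 3 0 0 0 0 0;0 0 0 0 0 0 0;0 0 0 0 0 0 0"

```text
time: 8.6
tool_pos: [0.6439, 0.0066, 0.1687]
ee_rot: [-3.123, 1.564, 3.026]
wrist_force: [0.2, 0.4, -0.2]
width: 0.019
```

```bash
python3 look.py w9; python3 look.py s9 scene
```

```text
t 8.6 pos [0.6439 0.0066 0.1687] yaw z deg -7.69 xaxis [-7.1e-03  8.0e-04 -1.0e+00] F [ 0.15  0.39 -0.17] w 0.019 q [-0.08  0.32  1.21  0.    1.62  0.06]
t 8.65 pos [0.6455 0.0062 0.1718] yaw z deg -7.71 xaxis [-1.3e-03  3.0e-04 -1.0e+00] F [-0.04  1.19 -0.24] w 0.019 q [-0.08  0.32  1.21  0.    1.62  0.06]
```

View pics/w9.png

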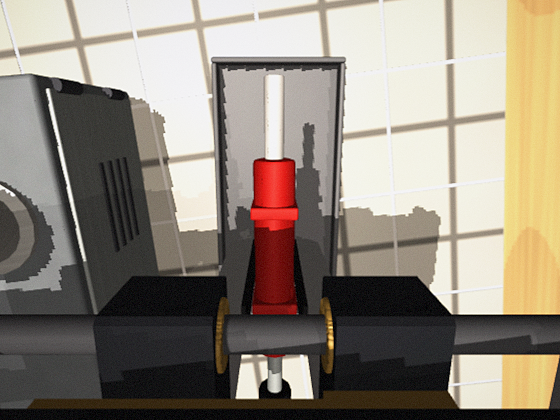

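View pics/s9.png

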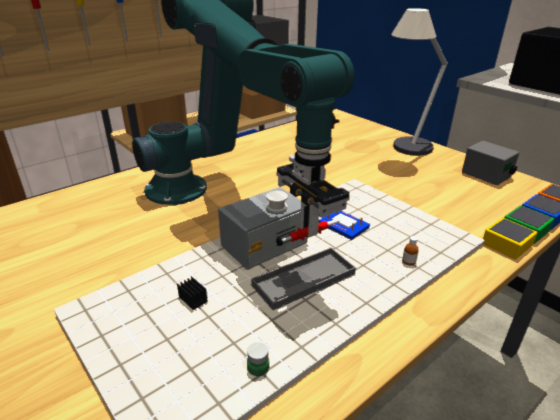

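Aligned with the tray (rim columns 213–345 at the far end, sucker at 274). Descending.

Request:
step_arm --motion "0 2.5 -0.4 0.2 0 0 0;0 3 -0.3 0.1 0 0 0;0 3 0 0 0 0 0;0 2 0 0 0 0 0;0 1 0 0 0 0 0;0 0 0 0 0 0 0;0 0 0 0 0 0 0"

```text
time: 9.28
tool_pos: [0.6493, -0.0025, 0.0591]
ee_rot: [0.041, 1.568, -0.095]
wrist_force: [0.6, 0.4, -0.8]
width: 0.0191
```

```bash
python3 look.py w10; python3 look.py s10 scene; python3 -c "
import cv2;a=cv2.imread('pics/s10.png')[180:330,200:420];cv2.imwrite('pics/s10c.png',cv2.resize(a,None,fx=3,fy=3,interpolation=2))"
```

```text
t 9.28 pos [ 0.6493 -0.0025  0.0591] yaw z deg -7.8 xaxis [ 3.2e-03 -3.0e-04 -1.0e+00] F [ 0.59  0.43 -0.82] w 0.0191 q [-0.09  0.38  1.35 -0.    1.41  0.05]
t 9.33 pos [ 0.6499 -0.0025  0.0601] yaw z deg -7.8 xaxis [ 5.e-03 -5.e-04 -1.e+00] F [ 0.4  -1.16 -0.29] w 0.0192 q [-0.09  0.38  1.34 -0.    1.41  0.05]
```

View pics/s10c.png

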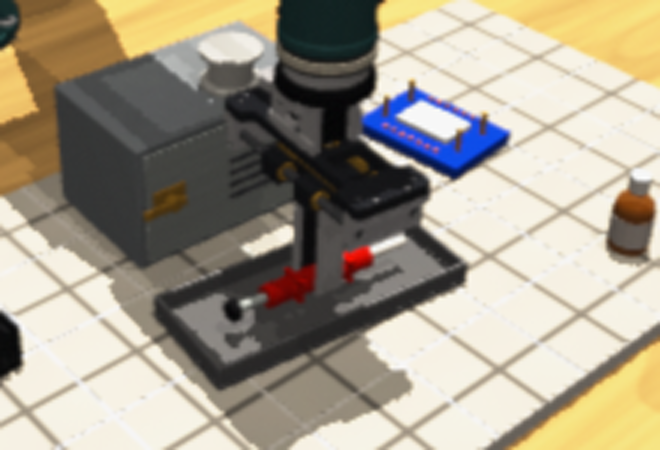

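View pics/w10.png

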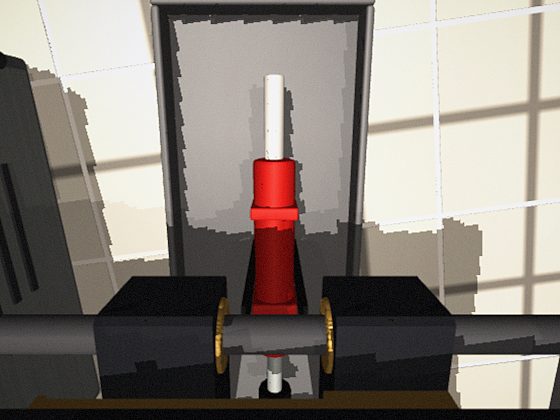

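The sucker hovers inside the tray walls (rim columns 155–372). I'm lowering the last 12 mm slowly.

Request:
step_arm --motion "0 0.4 0 0 0 0 0;0 0.4 0 0 0 0 0;0 0.3 0 0 0 0 0;0 0 0 0 0 0 0;0 0 0 0 0 0 0;0 0 0 0 0 0 0"

```text
time: 9.88
tool_pos: [0.6479, -0.0025, 0.046]
ee_rot: [-0.602, 1.571, -0.739]
wrist_force: [-0.3, -0.0, 0.8]
width: 0.0192
```

```bash
python3 look.py w11
```

```text
t 9.88 pos [ 0.6479 -0.0025  0.046 ] yaw z deg -7.82 xaxis [ 1.e-04 -1.e-04 -1.e+00] F [-0.26 -0.04  0.81] w 0.0192 q [-0.09  0.39  1.36 -0.    1.39  0.05]
```

Request:
step_arm --motion "38 0 0 0 0 0 0;38 0 0 0 0 0 0;38 0 0 0 0 0 0;38 0 0 0 0 0 0;38 0 0 0 0 0 0;38 -1 0 0 0 0 0;38 -2 0 0 0 0 0;38 -3 0 0 0 0 0;38 -4 0 0 0 0 0;38 -4 0 0 0 0 0;38 -4 0 0 0 0 0;38 0 0 0 0 0 0;38 0 0 0 0 0 0"

```text
time: 11.02
tool_pos: [0.6496, -0.0026, 0.2316]
ee_rot: [0.04, 1.561, -0.097]
wrist_force: [0.3, 0.1, -0.5]
width: 0.0357
```

```bash
python3 look.py w12
```

```text
t 11.02 pos [ 0.6496 -0.0026  0.2316] yaw z deg -7.81 xaxis [ 9.5e-03 -9.0e-04 -1.0e+00] F [ 0.25  0.05 -0.51] w 0.0357 q [-0.09  0.3   1.1  -0.    1.73  0.05]
```

View pics/w12.png

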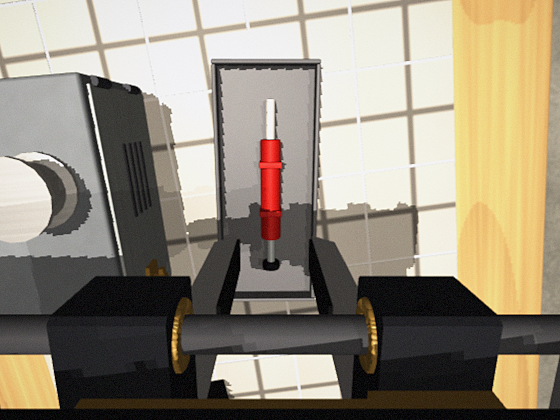

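The sucker lies fully inside the tray (knob 271,265; nozzle 270,100) and is released. Now turning and going to the heatsink.

Request:
step_arm --motion "100 -0.5 0 0 0.12 0 0;100 -0.5 0 0 0.12 0 0;100 0 0 0 0.12 0 0;100 0 0 0 0.12 0 0;100 0 0 0 0.12 0 0;100 0 0 0 0.12 0 0;100 0 0 0 0.12 0 0;100 0 0 0 0.12 0 0;100 0 0 0 0.12 0 0;100 0 0 0 0.12 0 0;100 0 0 0 0.12 0 0;100 0 0 0 0.12 0 0;100 0 -2.2 3.4 0 0 0;100 0 -2.2 3.4 0 0 0;100 0 -2.2 3.4 0 0 0;100 0 -2.2 3.4 0 0 0;100 0 -2.2 3.4 0 0 0;100 0 -2.2 3.4 0 0 0;100 0 -2.2 3.4 0 0 0;100 0 0 0 0 0 0"

```text
time: 12.73
tool_pos: [0.4879, -0.2447, 0.2333]
ee_rot: [-1.455, 1.564, -3.04]
wrist_force: [1.2, 0.3, -0.3]
width: 0.094
```

Request:
step_arm --motion "100 0 0 0 0 0 0"

```text
time: 12.82
tool_pos: [0.4906, -0.2408, 0.2335]
ee_rot: [-2.155, 1.566, 2.547]
wrist_force: [-0.3, 0.2, -0.5]
width: 0.094
```

```bash
python3 look.py w13
```

```text
t 12.82 pos [ 0.4906 -0.2408  0.2335] yaw z deg -90.57 xaxis [-0.0038  0.0025 -1.    ] F [-0.32  0.24 -0.52] w 0.094 q [-0.56  0.08  1.36  0.    1.71  1.02]
```

View pics/w13.png

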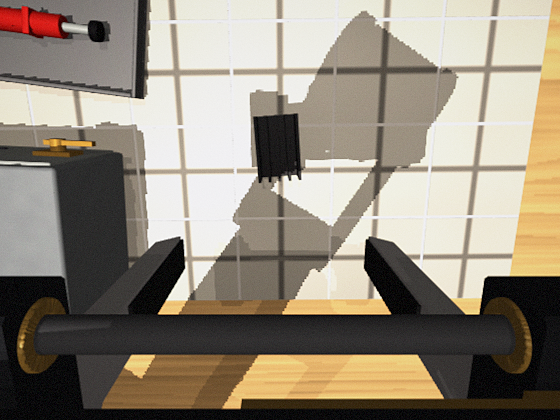

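The heatsink is at about (277,147), fins along the image's vertical, nearly square to the tool. Going closer for a second view.

Request:
step_arm --motion "100 2 1 0 0 0 0;100 2.5 1 0 0 0 0;100 1.5 0 0 0 0 0;100 0 0 0 0 0 0;100 0 0 0 0 0 0;100 0 0 0 0 0 0"

```text
time: 13.37
tool_pos: [0.5133, -0.239, 0.1766]
ee_rot: [1.125, 1.57, -0.45]
wrist_force: [0.2, 0.5, -0.2]
width: 0.0941
```

```bash
python3 look.py w14; python3 -c "
import cv2
a=cv2.imread('pics/w13.png')[95:200,225:325];b=cv2.imread('pics/w14.png')[60:240,190:360]
import numpy as np
a=cv2.resize(a,(340,360),interpolation=2);b=cv2.resize(b,(340,360),interpolation=2)
cv2.imwrite('pics/hc.png',cv2.convertScaleAbs(np.hstack([a,b]),alpha=2.0,beta=20))"
```

```text
t 13.37 pos [ 0.5133 -0.239   0.1766] yaw z deg -90.22 xaxis [ 6.e-04 -3.e-04 -1.e+00] F [ 0.25  0.48 -0.24] w 0.0941 q [-0.54  0.14  1.41  0.    1.59  1.04]
```

View pics/hc.png

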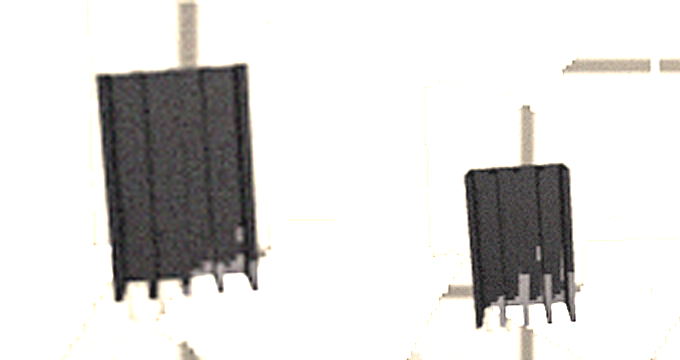

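View pics/w14.png

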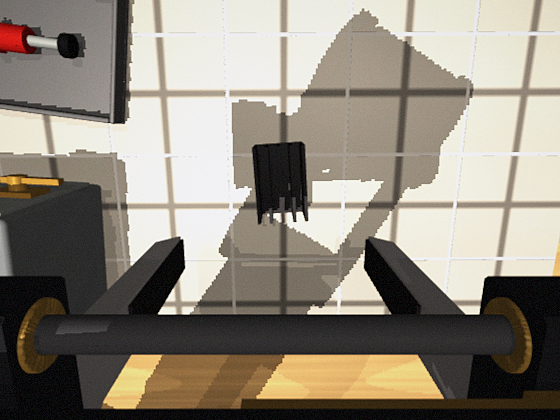

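```bash
cat > hs.py <<'E'
from feat import *
def meas(n,box,zt=.06,zb=.02,thr=70,v=True):
    im,p=load(n); x0,y0,x1,y1=box
    g=cv2.cvtColor(im,cv2.COLOR_BGR2GRAY)[y0:y1,x0:x1]
    m=biggest((g<thr)); ys=np.where(m.any(1))[0]
    rows=range(int(ys[0]+.15*(ys[-1]-ys[0])),int(ys[0]+.72*(ys[-1]-ys[0])))
    l=np.array([[x0+np.where(m[r])[0][0]-.5,y0+r] for r in rows],np.float32); r_=np.array([[x0+np.where(m[r])[0][-1]+.5,y0+r] for r in rows],np.float32)
    out=[]
    for P in(l,r_):
        vx,vy,a,b=cv2.fitLine(P,cv2.DIST_HUBER,0,.01,.01).ravel()
        f=lambda y:(a+(y-b)*vx/vy,y)
        A,B=onz(p,f(rows[0]),zt),onz(p,f(rows[-1]),zt); d=A-B; out.append((A,B,np.degrees(np.arctan2(d[1],d[0]))))
    w=None
    yaw=np.radians((out[0][2]+out[1][2])/2); nn=np.array([-np.sin(yaw),np.cos(yaw)]);dd=np.array([np.cos(yaw),np.sin(yaw)])
    sl=[(o[0]+o[1])[:2]/2@nn for o in out]
    # ends
    cs=np.argwhere(m)+[y0,x0]
    near=min(onz(p,(u,v),zt)[:2]@dd for v,u in cs if True)
    far=max(onz(p,(u,v),zb)[:2]@dd for v,u in cs)
    c=nn*(sl[0]+sl[1])/2+dd*(near+far)/2
    if v: print(n,"yaws",round(out[0][2],2),round(out[1][2],2),"width",round(sl[0]-sl[1],4),"len",round(far-near,4),"near centre",(nn*(sl[0]+sl[1])/2+dd*(near+.03)).round(4),"far centre",(nn*(sl[0]+sl[1])/2+dd*(far-.03)).round(4), "rows",y0+ys[0],y0+ys[-1])
    return c,np.degrees(yaw)
E
python3 - <<'E'
from hs import *
for a in(50,70): print(meas("w13",(240,100,315,190),thr=a)); print(meas("w14",(240,130,320,230),thr=a))
E
```

```text
w13 yaws 3.6 3.9 width 0.0385 len 0.0591 near centre [ 0.5332 -0.2432] far centre [ 0.5323 -0.2433] rows 114 182
(array([ 0.5327237 , -0.24325215]), np.float64(3.7474222359193154))
w14 yaws 3.44 3.86 width 0.0384 len 0.0593 near centre [ 0.5333 -0.2434] far centre [ 0.5325 -0.2434] rows 142 223
(array([ 0.53289496, -0.24338103]), np.float64(3.646697981946676))
w13 yaws 3.75 4.02 width 0.0389 len 0.0599 near centre [ 0.5331 -0.2432] far centre [ 0.5331 -0.2432] rows 114 182
(array([ 0.5331039 , -0.24319398]), np.float64(3.887441662194242))
w14 yaws 3.44 3.8 width 0.0388 len 0.0623 near centre [ 0.5304 -0.2435] far centre [ 0.5327 -0.2434] rows 142 225
(array([ 0.53155215, -0.24344463]), np.float64(3.620028123823631))
```

Both views agree: heatsink centre (0.533, -0.243), yaw 3.7°. Turning and descending partway.

Request:
step_arm --motion "100 0 0 0 -0.068 0 0;100 2 1 0.3 0 0 0;100 3 0.9 0.3 0 0 0;100 2.5 0 0 0 0 0;100 1.5 0 0 0 0 0;100 0 0 0 0 0 0;100 0 0 0 0 0 0;100 0 0 0 0 0 0"

```text
time: 14.08
tool_pos: [0.5332, -0.2452, 0.0885]
ee_rot: [0.984, 1.567, -0.524]
wrist_force: [0.6, -0.7, 1.2]
width: 0.0938
```

```bash
python3 look.py w15; python3 -c "
from hs import *
meas('w15',(220,120,350,330))"
```

```text
t 14.08 pos [ 0.5332 -0.2452  0.0885] yaw z deg -86.42 xaxis [ 0.0037 -0.0021 -1.    ] F [ 0.6  -0.67  1.25] w 0.0938 q [-0.53  0.23  1.48  0.    1.43  0.98]
w15 yaws 3.73 3.27 width 0.0399 len 0.0788 near centre [ 0.5136 -0.2446] far centre [ 0.5323 -0.2434] rows 183 329
```

View pics/w15.png

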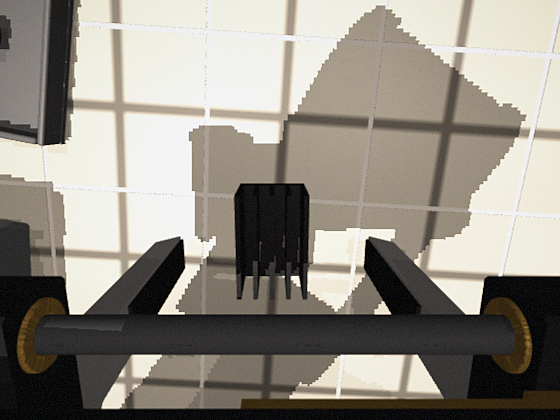

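Centred, with the heatsink at columns 235–310 between the fingers. Descending to grip.

Request:
step_arm --motion "100 1.5 0 -0.15 0 0 0;100 1.5 0 0 0 0 0;100 0.9 0 0 0 0 0;100 0.4 0 0 0 0 0;100 0 0 0 0 0 0;100 0 0 0 0 0 0;100 0 0 0 0 0 0"

```text
time: 14.72
tool_pos: [0.5326, -0.2436, 0.0443]
ee_rot: [0.957, 1.569, -0.551]
wrist_force: [0.4, -0.6, -0.1]
width: 0.0942
```

```bash
python3 look.py w16
```

```text
t 14.72 pos [ 0.5326 -0.2436  0.0443] yaw z deg -86.43 xaxis [ 0.0019 -0.0012 -1.    ] F [ 0.36 -0.58 -0.07] w 0.0942 q [-0.53  0.26  1.53 -0.    1.34  0.98]
```

Request:
step_arm --motion "0 0 0 0 0 0 0;0 0 0 0 0 0 0;0 0 0 0 0 0 0;0 0 0 0 0 0 0;0 0 0 0 0 0 0;0 0 0 0 0 0 0;0 0 0 0 0 0 0;0 0 0 0 0 0 0;0 0 0 0 0 0 0;0 0 0 0 0 0 0;0 0 0 0 0 0 0;0 0 0 0 0 0 0;0 0 0 0 0 0 0"

```text
time: 15.85
tool_pos: [0.5318, -0.2432, 0.0429]
ee_rot: [-0.413, 1.571, -1.921]
wrist_force: [0.0, 0.2, -0.2]
width: 0.0399
```

```bash
python3 look.py w17
```

```text
t 15.85 pos [ 0.5318 -0.2432  0.0429] yaw z deg -86.42 xaxis [-1.e-04 -2.e-04 -1.e+00] F [ 0.03  0.22 -0.24] w 0.0399 q [-0.53  0.27  1.53 -0.    1.34  0.98]
```

View pics/w17.png

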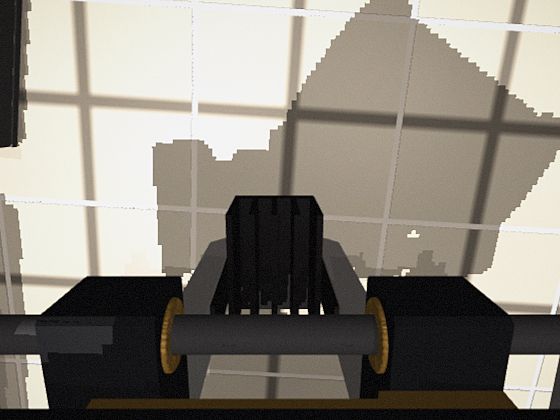

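Gripped (39.9 mm), fins along the tool's y. Lifting straight up.

Request:
step_arm --motion "0 -1 0 0 0 0 0;0 -2 0 0 0 0 0;0 -3 0 0 0 0 0;0 -3.5 0 0 0 0 0;0 -3.5 0 0 0 0 0;0 -3.5 0 0 0 0 0;0 -3.5 0 0 0 0 0;0 -3 0 0 0 0 0;0 -2 0 0 0 0 0;0 0 0 0 0 0 0;0 0 0 0 0 0 0;0 0 0 0 0 0 0"

```text
time: 16.9
tool_pos: [0.5313, -0.2427, 0.291]
ee_rot: [-2.162, 1.568, 2.613]
wrist_force: [-0.8, 0.6, -2.4]
width: 0.0399
```

```bash
python3 look.py w18
```

```text
t 16.9 pos [ 0.5313 -0.2427  0.291 ] yaw z deg -86.42 xaxis [-0.0028  0.0016 -1.    ] F [-0.79  0.59 -2.42] w 0.0399 q [-0.53  0.16  1.16  0.    1.83  0.98]
```

View pics/w18.png

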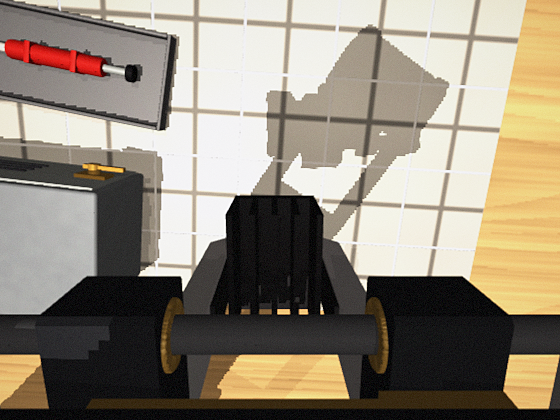

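The heatsink is held square, in the same place as in the previous picture. Carrying it over the cabinet at about 0.27 m underside height (spool top 0.174).

Request:
step_arm --motion "0 0 -1.2 0 0 0 0;0 0 -1.4 -2 0 0 0;0 0 0 -3.5 0 0 0;0 0 0 -3.5 0 0 0;0 0 0 -3.5 0 0 0;0 0 0 -3.5 0 0 0;0 0 0 -3.5 0 0 0;0 0 0 -3.5 0 0 0;0 0 0 -3.5 0 0 0;0 0 0 -3.5 0 0 0;0 0 0 -3.5 0 0 0;0 0 0 -3.5 0 0 0;0 0 0 -3.5 -0.039 0 0;0 0 0 -3.5 0 0 0;0 0 0 -3.5 0 0 0;0 0 0 -2 0 0 0;0 0 0 0 0 0 0;0 0 0 0 0 0 0;0 0 0 0 0 0 0"

```text
time: 18.53
tool_pos: [0.4711, 0.2483, 0.2912]
ee_rot: [-1.062, 1.567, -2.532]
wrist_force: [-0.2, 0.2, -2.0]
width: 0.0396
```

```bash
python3 look.py w19
```

```text
t 18.53 pos [0.4711 0.2483 0.2912] yaw z deg -84.21 xaxis [-0.0029 -0.002  -1.    ] F [-0.25  0.22 -2.  ] w 0.0396 q [ 0.38  0.05  1.28 -0.    1.82  1.85]
```

View pics/w19.png

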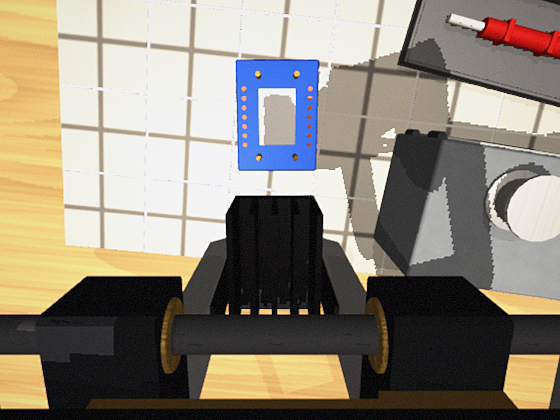

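The jig is unobstructed now (corners 236,61; 318,60; 316,170; 240,170) with four posts visible. I'll measure it, and the heatsink's position in the hand.

```bash
cat > jig.py <<'E'
from feat import *
def jig(n,z=.034,crop=None):
    im,p=load(n); m=bluemask(im); 
    if crop: mm=np.zeros_like(m);x0,y0,x1,y1=crop;mm[y0:y1,x0:x1]=m[y0:y1,x0:x1];m=mm
    q=quad(m); W=np.array([onz(p,u,z) for u in q])
    an=[np.degrees(np.arctan2(*(W[i]-W[j])[[1,0]])) for i,j in((0,3),(1,2),(0,1),(3,2))]
    print(n,"slab c",W.mean(0).round(4),"sizes",[np.linalg.norm(W[i]-W[i-1]).round(4) for i in range(4)],"ang",np.round(an,2))
    return q,p,im
E
python3 - <<'E'
from jig import *
q,p,im=jig("w19")
im2,p2=load("w2")
x0,y0=225,50
b=cv2.resize(im[50:180,225:330],None,fx=5.5,fy=5.5,interpolation=cv2.INTER_CUBIC);cv2.imwrite("pics/j19.png",cv2.resize(b,(578,600)) if b.shape[0]>600 else b)
print(b.shape)
o=np.array([0.4711,.2483,.2912])
print("tcp proj",proj(p,o))
# heatsink far edges: base bottom at +x : in tool frame
E
```

```text
w19 slab c [0.5419 0.2526 0.034 ] sizes [np.float64(0.1172), np.float64(0.088), np.float64(0.1173), np.float64(0.0875)] ang [ 5.96  5.74 95.81 95.78]
(715, 578, 3)
tcp proj [275.18522001 268.43809575]
```

View pics/j19.png

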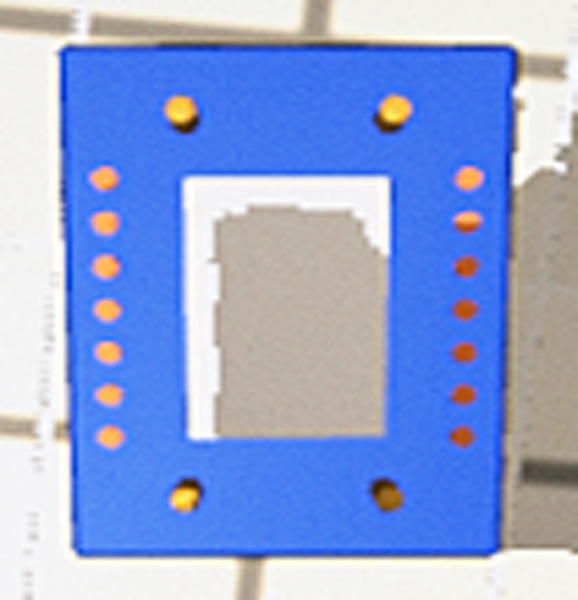

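Run:
```python
from jig import *
im,p=load("w19")
f=lambda c:(225+(c[0]+.5)*105/578-.5,50+(c[1]+.5)*130/600-.5)
for nm,z,c in(("posts",.058,[(180,106),(395,106),(386,496),(184,497)]),("pad",.04,[(182,177),(390,177),(386,437),(190,439)])):
    W=np.array([onz(p,f(u),z) for u in c]); print(nm,W.mean(0).round(4),[np.linalg.norm(W[i]-W[i-1]).round(4) for i in range(4)],[np.degrees(np.arctan2(*(W[i]-W[j])[[1,0]])).round(2) for i,j in((0,3),(1,2),(0,1),(3,2))])
```

```text
posts [0.5421 0.2529 0.058 ] [np.float64(0.0859), np.float64(0.0398), np.float64(0.0857), np.float64(0.0394)] [np.float64(5.68), np.float64(5.45), np.float64(95.8), np.float64(96.12)]
pad [0.5415 0.2525 0.04  ] [np.float64(0.0603), np.float64(0.0406), np.float64(0.0598), np.float64(0.0397)] [np.float64(6.72), np.float64(5.82), np.float64(95.8), np.float64(96.47)]
```

Run:
```python
from feat import *
im,p=load("w17"); g=cv2.cvtColor(im,cv2.COLOR_BGR2GRAY)
for c in(245,260,275,290,305): 
    col=g[180:215,c].astype(float); i=np.argmin(np.diff(col)); print(c,180+i+.5,end=' ')
tcp=np.array([.5318,-.2432]);a=np.radians(3.58);dd=np.array([np.cos(a),np.sin(a)]);nn=np.array([-dd[1],dd[0]])
for u in(240,275,310):
    X=onz(p,(u,196),.02); print("\n",u,"far base edge along",((X[:2]-tcp)@dd).round(4),"lat",((X[:2]-tcp)@nn).round(4))
# lower corners of base face: left/right where it meets
b=cv2.convertScaleAbs(cv2.resize(im[185:325,200:350],(640,597),interpolation=2),alpha=3,beta=20);cv2.imwrite("pics/h17.png",b)
```

```text
245 194.5 260 195.5 275 195.5 290 194.5 305 195.5 
 240 far base edge along 0.03 lat 0.018

 275 far base edge along 0.03 lat 0.0

 310 far base edge along 0.03 lat -0.0179
```

View pics/h17.png

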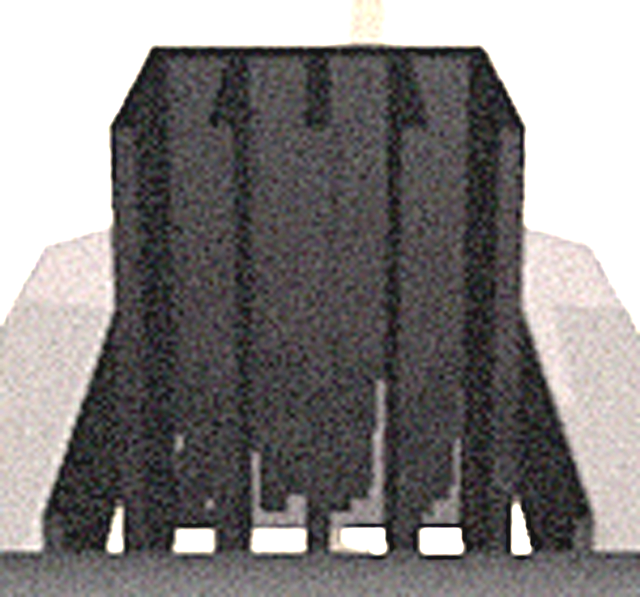

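In the hand, the heatsink's far base edge is 30.0 mm ahead of the TCP, so it is centred to within about 0.5 mm. Slab, posts and pad agree on the jig at (0.542, 0.2527), yaw 5.85°. Moving above the pad.

Request:
step_arm --motion "0 0 2 0.1 0 0 0;0 0 2.5 0.18 0 0 0;0 1 2.5 0 0 0 0;0 2.5 0 0 0 0 0;0 3 0 0 0 0 0;0 3 0 0 0 0 0;0 3 0 0 0 0 0;0 2 0 0 0 0 0;0 1.5 0 0 0 0 0;0 0 0 0 0 0 0;0 0 0 0 0 0 0;0 0 0 0 0 0 0;0 0 0 0 0 0 0"

```text
time: 19.67
tool_pos: [0.5427, 0.2532, 0.1352]
ee_rot: [1.776, 1.567, 0.306]
wrist_force: [0.3, -0.5, -2.6]
width: 0.0396
```

```bash
python3 look.py w20; python3 look.py s20 scene; python3 -c "
import cv2;a=cv2.imread('pics/s20.png')[170:260,290:410];cv2.imwrite('pics/s20c.png',cv2.resize(a,None,fx=5,fy=5,interpolation=2))"
```

```text
t 19.67 pos [0.5427 0.2532 0.1352] yaw z deg -84.24 xaxis [ 0.0036  0.0011 -1.    ] F [ 0.28 -0.47 -2.59] w 0.0396 q [ 0.34  0.23  1.39 -0.    1.52  1.81]
t 19.72 pos [0.5426 0.2533 0.1351] yaw z deg -84.22 xaxis [ 0.0036  0.0011 -1.    ] F [ 0.21 -0.82 -0.78] w 0.0396 q [ 0.34  0.23  1.39 -0.    1.52  1.81]
```

View pics/w20.png

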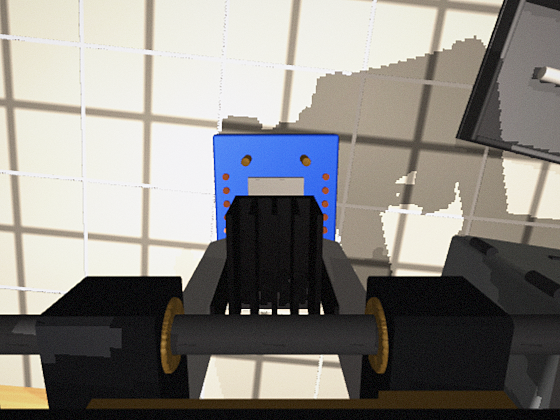

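View pics/s20c.png

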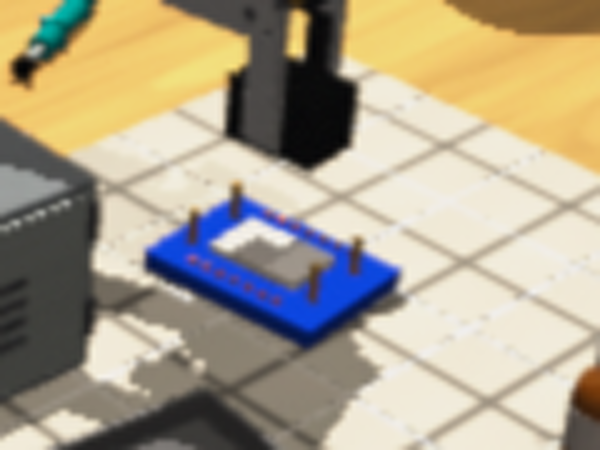

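Request:
step_arm --motion "0 1 0 0 0 0 0;0 0 0 0 0 0 0;0 0 0 0 0 0 0;0 0 0 0 0 0 0;0 0 0 0 0 0 0;0 0 0 0 0 0 0"

```text
time: 20.27
tool_pos: [0.5415, 0.2534, 0.1231]
ee_rot: [1.388, 1.571, -0.081]
wrist_force: [-0.3, -0.0, -1.7]
width: 0.0398
```

```bash
python3 look.py w21
python3 - <<'E'
from feat import *
from bench import robot
im,p=load("w21"); o=robot.get_obs(); R=toolR(o["ee_rot"]);tcp=o["tool_pos"]; print(tcp)
b=cv2.resize(im[120:220,200:350],(750,500),interpolation=2);cv2.imwrite("pics/j21.png",cv2.convertScaleAbs(b,alpha=1.3,beta=10))
E
```

```text
t 20.27 pos [0.5415 0.2534 0.1231] yaw z deg -84.18 xaxis [ 3.e-04 -0.e+00 -1.e+00] F [-0.35 -0.01 -1.72] w 0.0398 q [ 0.34  0.23  1.41 -0.    1.5   1.81]
[0.54154991 0.25343654 0.12314635]
```

View pics/j21.png

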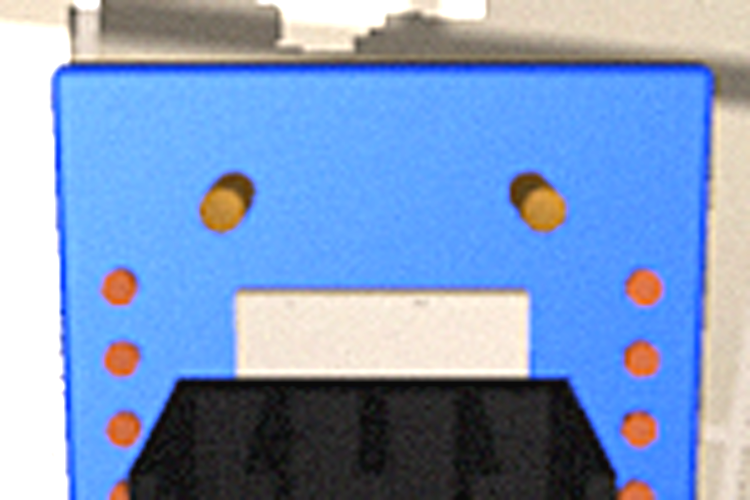

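```bash
cat > fin.py <<'E'
from feat import *
def chk(n,box,sc,feats):
    im,p=load(n); x0,y0=box
    from bench import robot
    o=robot.get_obs(); R=toolR(o["ee_rot"]);tcp=o["tool_pos"]
    yy=R[:2,1];zz=R[:2,2]
    for nm,c,z in feats:
        X=onz(p,(x0+(c[0]+.5)/sc-.5,y0+(c[1]+.5)/sc-.5),z if z is not None else tcp[2]-.0229)[:2]-tcp[:2]
        print(nm,"tool y",round(X@yy*1000,1),"tool z",round(X@zz*1000,1))
E
python3 - <<'E'
from fin import *
chk("w21",(200,120),5,[("slab L",(58,68),.034),("slab R",(712,68),.034),("post L",(221,208),.058),("post R",(545,210),.058),("pad L",(235,291),.04),("pad R",(529,291),.04),("hs L",(178,379),None),("hs R",(570,379),None)])
E
```

```text
slab L tool y 59.3 tool z -42.6
slab R tool y 59.3 tool z 45.1
post L tool y 43.2 tool z -19.1
post R tool y 42.9 tool z 20.8
pad L tool y 30.1 tool z -19.0
pad R tool y 30.1 tool z 20.6
hs L tool y 30.4 tool z -20.4
hs R tool y 30.4 tool z 19.7
```

Relative to the heatsink, the jig is +1.2 mm in tool z and -0.3 mm in tool y, with no yaw error. Correcting that and descending in stages.

Request:
step_arm --motion "0 0.5 -0.03 0.12 0 0 0;0 1 0 0 0 0 0;0 1 0 0 0 0 0;0 0.5 0 0 0 0 0;0 0 0 0 0 0 0;0 0 0 0 0 0 0;0 0 0 0 0 0 0;0 0 0 0 0 0 0"

```text
time: 20.98
tool_pos: [0.5416, 0.2522, 0.0935]
ee_rot: [1.702, 1.57, 0.233]
wrist_force: [-0.5, 0.2, -1.7]
width: 0.0398
```

```bash
python3 look.py w22
python3 - <<'E'
from feat import *
im,p=load("w22")
b=cv2.resize(im[100:220,195:355],(800,600),interpolation=2);cv2.imwrite("pics/j22.png",cv2.convertScaleAbs(b,alpha=1.3,beta=10))
E
```

```text
t 20.98 pos [0.5416 0.2522 0.0935] yaw z deg -84.19 xaxis [ 1.1e-03  3.0e-04 -1.0e+00] F [-0.47  0.25 -1.69] w 0.0398 q [ 0.34  0.25  1.45 -0.    1.44  1.81]
```

View pics/j22.png

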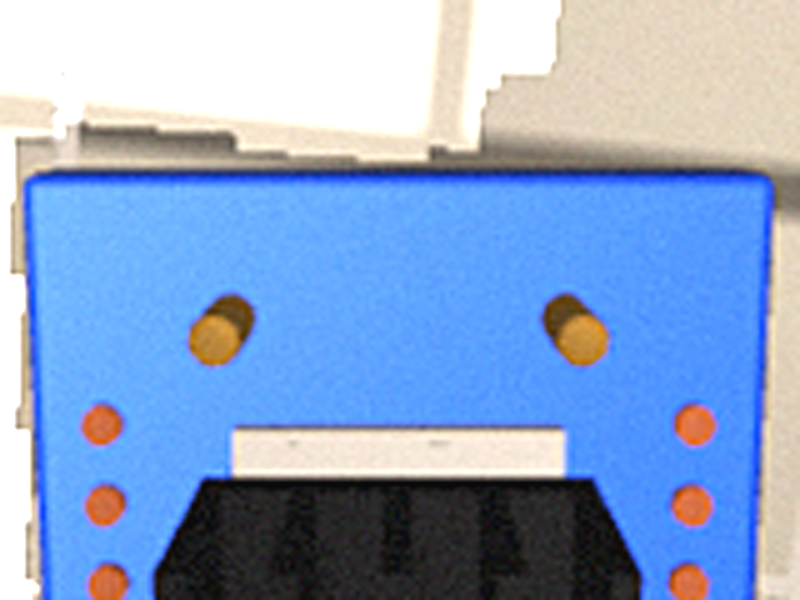

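Run:
```python
from fin import *
chk("w22",(195,100),5,[("slab L",(28,176),.034),("slab R",(771,178),.034),("post L",(214,341),.058),("post R",(583,341),.058),("pad L",(233,428),.04),("pad R",(567,428),.04),("hs L",(203,479),None),("hs R",(595,479),None)])
```

```text
slab L tool y 59.4 tool z -44.2
slab R tool y 59.2 tool z 43.7
post L tool y 42.9 tool z -20.2
post R tool y 42.9 tool z 19.5
pad L tool y 30.3 tool z -20.0
pad R tool y 30.2 tool z 19.6
hs L tool y 30.4 tool z -20.4
hs R tool y 30.4 tool z 19.7
```

Centred within about 0.3 mm in both directions. The last descent is referenced to the grasp height (0.0429 + 0.020 + 0.008 = 0.071).

Request:
step_arm --motion "0 0.6 0 0 0 0 0;0 0.6 0 0 0 0 0;0 0.5 0 0 0 0 0;0 0.2 0 0 0 0 0;0 0 0 0 0 0 0;0 0 0 0 0 0 0;0 0 0 0 0 0 0;0 0 0 0 0 0 0;0 0 0 0 0 0 0;0 0 0 0 0 0 0"

```text
time: 21.87
tool_pos: [0.5415, 0.2522, 0.0743]
ee_rot: [1.659, 1.57, 0.19]
wrist_force: [-0.1, 0.2, -2.0]
width: 0.04
```

```bash
python3 look.py w23; python3 look.py s23 scene;  python3 - <<'E'
from feat import *
im,p=load("w23")
b=cv2.resize(im[90:220,185:365],(800,578),interpolation=2);cv2.imwrite("pics/j23.png",cv2.convertScaleAbs(b,alpha=1.3,beta=10))
a=cv2.imread('pics/s23.png')[180:250,300:390];cv2.imwrite('pics/s23c.png',cv2.convertScaleAbs(cv2.resize(a,None,fx=8,fy=8,interpolation=2),alpha=1.3))
E
```

```text
t 21.87 pos [0.5415 0.2522 0.0743] yaw z deg -84.19 xaxis [ 6.e-04  1.e-04 -1.e+00] F [-0.06  0.18 -2.01] w 0.04 q [ 0.34  0.26  1.47 -0.    1.41  1.81]
t 21.92 pos [0.5414 0.2522 0.0742] yaw z deg -84.19 xaxis [ 4.e-04  1.e-04 -1.e+00] F [-0.31  0.92 -1.52] w 0.0398 q [ 0.34  0.26  1.47 -0.    1.41  1.81]
```

View pics/j23.png

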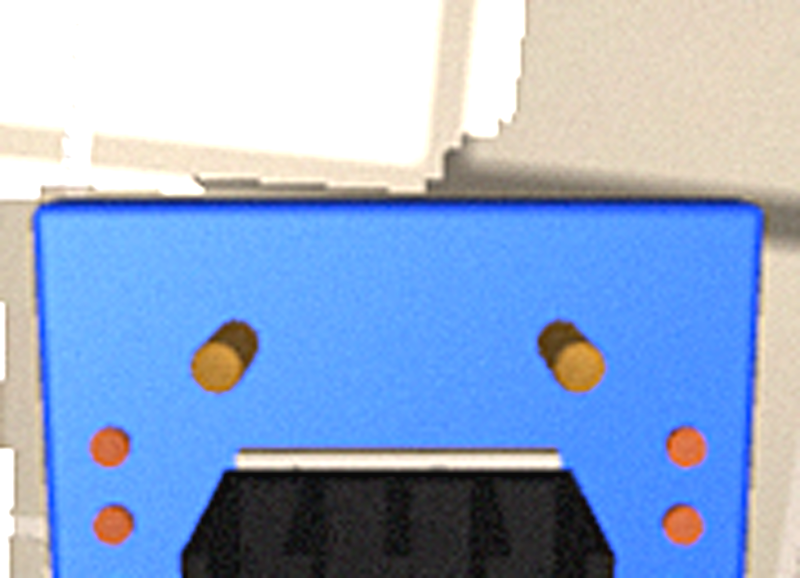

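View pics/s23c.png

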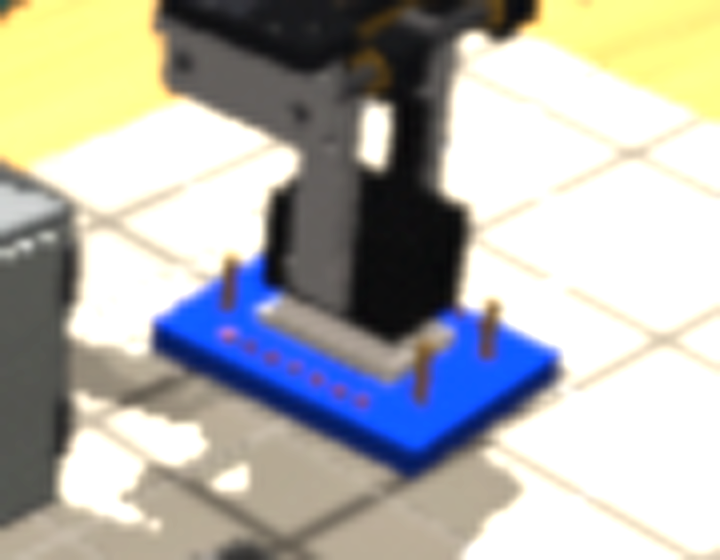

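Reading 0.0742 gives a gap of about 11 mm. I'll take off another 3.3 mm.

Request:
step_arm --motion "0 0.17 0 0 0 0 0;0 0.16 0 0 0 0 0;0 0 0 0 0 0 0;0 0 0 0 0 0 0;0 0 0 0 0 0 0;0 0 0 0 0 0 0;0 0 0 0 0 0 0;0 0 0 0 0 0 0;0 0 0 0 0 0 0;0 0 0 0 0 0 0"

```text
time: 22.8
tool_pos: [0.5413, 0.2521, 0.0707]
ee_rot: [0.95, 1.571, -0.52]
wrist_force: [-0.4, -0.3, -1.8]
width: 0.0399
```

```bash
python3 look.py w24; python3 look.py s24 scene;  python3 - <<'E'
from feat import *
im,p=load("w24")
b=cv2.resize(im[90:220,185:365],(800,578),interpolation=2);cv2.imwrite("pics/j24.png",cv2.convertScaleAbs(b,alpha=1.3,beta=10))
a=cv2.imread('pics/s24.png')[180:250,300:390];cv2.imwrite('pics/s24c.png',cv2.convertScaleAbs(cv2.resize(a,None,fx=8,fy=8,interpolation=2),alpha=1.3))
E
```

```text
t 22.8 pos [0.5413 0.2521 0.0707] yaw z deg -84.19 xaxis [ 1.e-04 -1.e-04 -1.e+00] F [-0.43 -0.28 -1.83] w 0.0399 q [ 0.34  0.27  1.47 -0.    1.4   1.81]
t 22.85 pos [0.5413 0.2521 0.0707] yaw z deg -84.19 xaxis [ 0.e+00 -1.e-04 -1.e+00] F [ 0.14  0.19 -1.43] w 0.0396 q [ 0.34  0.27  1.47 -0.    1.4   1.81]
```

View pics/j24.png

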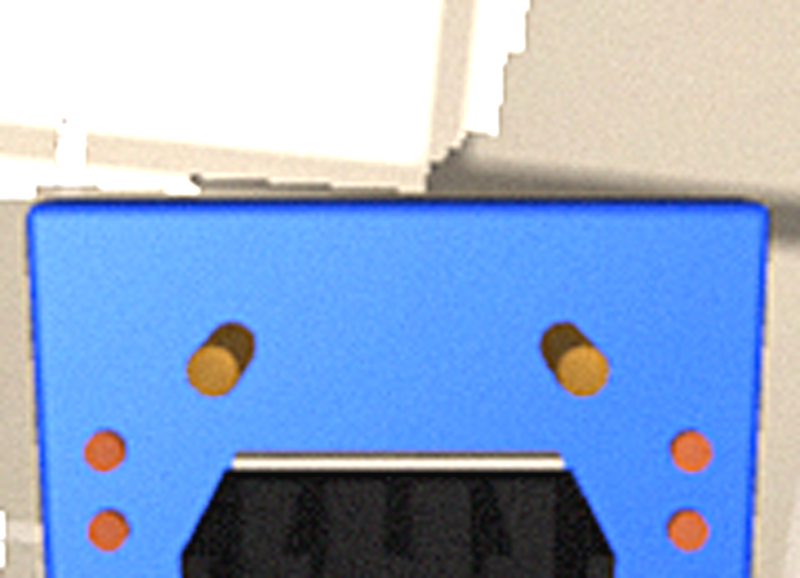

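View pics/s24c.png

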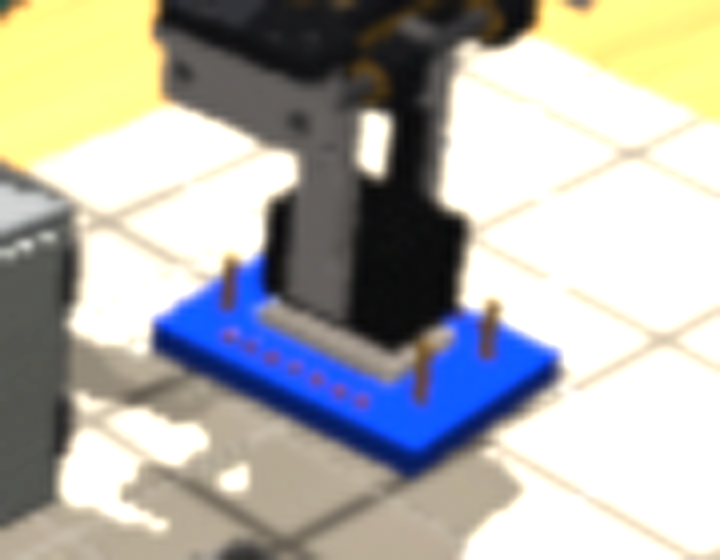

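View pics/s24.png

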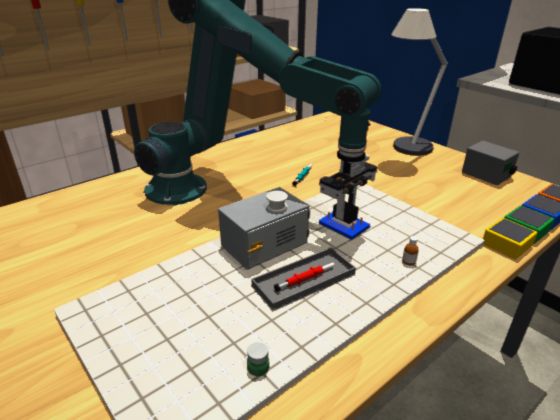

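Run:
```python
from fin import *
chk("w24",(185,90),800/180,[("slab L",(30,207),.034),("slab R",(768,208),.034),("post L",(212,370),.058),("post R",(583,370),.058),("pad L",(232,457),.04),("pad R",(562,457),.04),("hs L",(232,472),None),("hs R",(567,472),None)])
_,p=load("s24"); a=np.radians(5.82);c=np.array([.5417,.2524]);d=np.array([np.cos(a),np.sin(a)]);n=np.array([-d[1],d[0]])
for z in(.040,.044,.048,.052):
    print(z,[((proj(p,[*(c+sx*.03*d+sy*.02*n),z])-[300,180])*8+3.5).round(0) for sx,sy in((1,-1),(1,1),(-1,-1))])
```

```text
slab L tool y 59.6 tool z -44.4
slab R tool y 59.4 tool z 43.7
post L tool y 43.4 tool z -20.4
post R tool y 43.4 tool z 19.4
pad L tool y 30.4 tool z -20.4
pad R tool y 30.4 tool z 19.2
hs L tool y 30.1 tool z -19.6
hs R tool y 30.1 tool z 19.0
0.04 [array([394., 379.]), array([461., 335.]), array([260., 314.])]
0.044 [array([395., 369.]), array([462., 326.]), array([261., 305.])]
0.048 [array([396., 360.]), array([463., 316.]), array([261., 296.])]
0.052 [array([397., 350.]), array([465., 307.]), array([262., 286.])]
```

The predicted corner for an 8 mm gap is a few pixels below the one I read in the scene view. I'll check that with a closer crop and known jig points.

Run:
```python
from feat import *
im,p=load("s24")
a=im[200:242,318:374];cv2.imwrite('pics/s24d.png',cv2.convertScaleAbs(cv2.resize(a,None,fx=14,fy=14,interpolation=cv2.INTER_NEAREST),alpha=1.6,beta=15))
an=np.radians(5.82);c=np.array([.5417,.2524]);d=np.array([np.cos(an),np.sin(an)]);n=np.array([-d[1],d[0]])
P=lambda x,y,z:((proj(p,[*(c+x*d+y*n),z])-[318,200])*14+6.5).round(0).tolist()
print("slab top near",P(.06,-.045,.034),"right",P(.06,.045,.034),"left",P(-.06,-.045,.034))
print("posts",P(.043,-.02,.058),P(.043,.02,.058),P(-.043,-.02,.058))
print("pad top",P(.03,-.02,.04),P(-.03,-.02,.04),P(.03,.02,.04),"pad bot",P(.03,-.02,.034))
print("hs",P(.03,-.02,.048),P(.03,.02,.048),"top",P(.03,-.02,.088),P(.03,.02,.088))
```

```text
slab top near [484.0, 518.0] right [745.0, 340.0] left [12.0, 287.0]
posts [500.0, 333.0] [617.0, 256.0] [159.0, 173.0]
pad top [439.0, 383.0] [203.0, 271.0] [556.0, 307.0] pad bot [436.0, 408.0]
hs [442.0, 350.0] [559.0, 274.0] top [460.0, 180.0] [579.0, 106.0]
```

View pics/s24d.png

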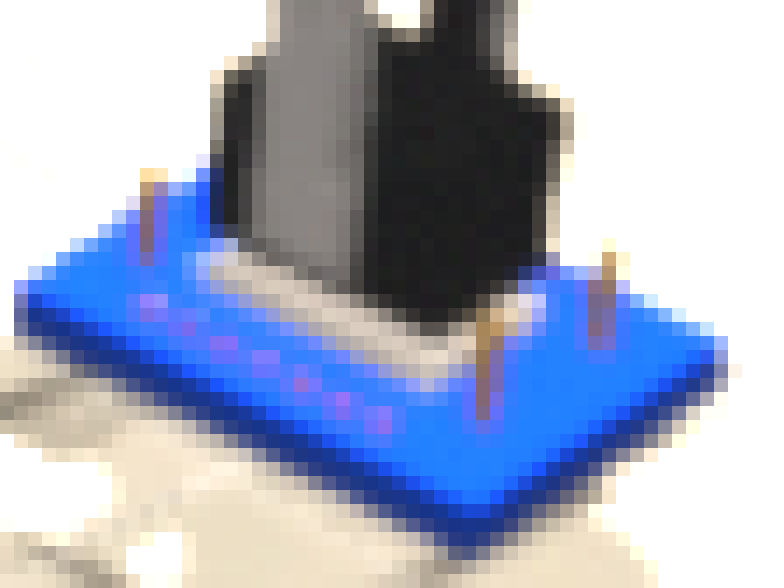

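The scene view hints at a gap 1–3 mm larger than the arm's reading, but each of its pixels is worth about 3.5 mm. I'll check by triangulating the pad and posts across the wrist views, and check for slip in the hand.

Run:
```python
from feat import *
L={n:load(n) for n in("w17","w19","w21","w22","w24")}
f5=lambda x0,y0,s:(lambda c:(x0+(c[0]+.5)/s-.5,y0+(c[1]+.5)/s-.5))
f19=lambda c:(225+(c[0]+.5)*105/578-.5,50+(c[1]+.5)*130/600-.5)
F={"w19":f19,"w21":f5(200,120,5),"w22":f5(195,100,5),"w24":f5(185,90,800/180)}
pts={"postL":{"w19":(180,106),"w21":(221,208),"w22":(214,341),"w24":(212,370)},
"postR":{"w19":(395,106),"w21":(545,210),"w22":(583,341),"w24":(583,370)},
"padL":{"w19":(182,177),"w21":(235,291),"w22":(233,428),"w24":(232,457)},
"padR":{"w19":(390,177),"w21":(529,291),"w22":(567,428),"w24":(562,457)},
"slabL":{"w19":(62,47),"w21":(58,68),"w22":(28,176),"w24":(30,207)},
"slabR":{"w19":(514,47),"w21":(712,68),"w22":(771,178),"w24":(768,208)}}
for k,v in pts.items():
    X,e=tri([(L[n][1],F[n](c)) for n,c in v.items()]); print(k,X.round(4),np.round(e,4))
a=cv2.cvtColor(L["w17"][0],cv2.COLOR_BGR2GRAY).astype(np.float32);b=cv2.cvtColor(L["w24"][0],cv2.COLOR_BGR2GRAY).astype(np.float32)
A,B=[np.minimum(g[188:280,224:326],45) for g in(a,b)]
print("shift",cv2.phaseCorrelate(A,B))
for n in("w17","w19","w22","w24"):
    g=cv2.cvtColor(L[n][0],cv2.COLOR_BGR2GRAY).astype(float)
    r=[]
    for c in range(250,300,5):
        col=g[190:202,c]; th=(col.max()+col.min())/2; i=np.where(col<th)[0][0]; r.append(190+i-1+(col[i-1]-th)/(col[i-1]-col[i]))
    print(n,"edge row",np.round(np.median(r),2),end=' ')
    q=[]
    for rr in(225,232):
        row=g[rr]; s=row[215:240]; th=(s.max()+s.min())/2; i=np.where(s<th)[0][0]; l=215+i
        q.append(l)
    print(q)
```

```text
postL [0.5826 0.2767 0.0594] [0.0001 0.0001 0.0001 0.    ]
postR [0.5866 0.2374 0.0597] [0.     0.0001 0.0001 0.0001]
padL [0.5694 0.2756 0.0387] [0.0005 0.0002 0.0003 0.0002]
padR [0.5734 0.2358 0.039 ] [0.0002 0.0001 0.0002 0.0003]
slabL [0.5961 0.3022 0.0335] [0.0001 0.0003 0.0002 0.0002]
slabR [0.605  0.2146 0.0335] [0.     0.0001 0.0001 0.0001]
shift ((-0.07131371121039365, -7.333860455815966e-05), 0.9382942977510853)
w17 edge row 195.07 [np.int64(226), np.int64(226)]
w19 edge row 195.24 [np.int64(226), np.int64(226)]
w22 edge row 195.0 [np.int64(226), np.int64(226)]
w24 edge row 190.78 [np.int64(226), np.int64(226)]
```

The triangulated heights agree with the text: slab 0.0335, pad 0.039, posts 0.0595. There is no slip in the hand (0.07 px shift). Gap is 8 to 9 mm, so I'm handing in.

```bash
python3 -c "
from bench import robot
o=robot.get_obs();print(o['time'],o['tool_pos'],o['qvel'].round(4),o['width']);print(robot.close_job())"
```

```text
22.9 [0.54129979 0.25211061 0.07067627] [ 0.0011 -0.0012  0.0001  0.0006  0.0002  0.0018] 0.03976421138717254
the job is handed in; nothing more can be done
None
```

The job is handed in at 22.9 s of the 72 s allowed. The red sucker is lying fully inside the grey tray, released. The heatsink is held still and upright between the brass posts, over the jig's white pad. I carried it over the cabinet with its underside at about 0.27 m, well clear of the spool.

**Last checks that agreed:**
- **Centring:** the heatsink is within about 0.5 mm of the pad centre in both directions, and square to the jig within about 0.4°.
- **Grip:** there is no slip in the hand, and the opening stays at 39.8 mm.
- **Gap:** about 7.8 mm by the arm's reading, and 8 to 9 mm when I triangulated the pad and posts across the wrist pictures.
- **Bystanders:** the spool, bottle and jar look unmoved in the scene picture, judged by eye and not measured.

**One check that disagreed:** the scene camera suggested a gap nearer 10 to 11 mm. One pixel there is worth about 3.5 mm, so I trusted the other two readings and left it.

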